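Pin the hinge of a denture flask

ROBOT

A 7-joint arm with a two-finger parallel gripper is mounted at the origin on a cart in front of the work surface, level with it; the furniture and walls round the work are solid. World frame = base frame: x ahead of the robot, y to its left, z up, the work surface at z = 0. Lengths are in m, angles in rad, forces in N, time in s.
With the tool pointing down it reaches from about 0.4 to 0.85 m from the base axis. Payload 4.5 kg.
Tool frame: the origin (TCP) lies on the centre line of the jaws, within the pads' length; the fingertips stand 14 mm ahead of it and the grasp point (between the pads) lies 5 mm behind it (nose_length is the distance from the TCP to the fingertips, in m); x points along the fingers, y is the direction in which the jaws open and shut, and the axes are right-handed (so a half turn about x gives the same grasp; the last joint's range is limited). The gripper opens to 88 mm and grips with 3 to 60 N. Pads are 18 mm wide; open, the fingers measure 123 mm over their backs; the gripper's body (75 mm by 187 mm) begins 45 mm behind the grasp point.
Start: joints at [-1.224, 0.689, -0.195, 1.565, 0.157, 0.902, -0.215], TCP at [0.192, 0.595, 0.253] pointing down, gripper open.
Joint ranges: [-3.01, 3.01], [-0.46, 2.08], [-1.47, 1.51], [0.13, 2.56], [-1, 4.14], [0.04, 2.09], [-2.66, 2.66]. Speed limits (rad/s): [2.57, 2.57, 3.14, 3.14, 3.14, 3.14, 3.14].

INTERFACE

Orientations are given as a unit quaternion [x, y, z, w].
In Python, from plant import get_state, snapshot, camera_params, finish_job, boxes_of, silhouettes, spot_point, nose_length gives the robot as it stands.
- The arm moves only by the tool apply_moves, never from a script. Its arguments are lists of equal length, an entry for each row: "delta_pos": the shift along the tool's x, y, z in cm, a list of three; "yaw": the turn about the tool's x in rad; "gripper": the opening in per cent of the stroke, from 0 (shut) to 100 (fully open). A call has 1 to 10 rows; each row is the pose to reach, as a shift and turn from the pose measured when the call began, along the tool's axes at that moment; what a row does not reach only later rows make up. A row lasts 1/12 s, in which the tool goes at most 41.7 mm and 7.16 degrees, less where a joint would pass 70% of its speed; a pose out of reach is approached as far as the arm can. A call with a gripper value outside its range is refused whole. The fingers move at their own pace and stop on an object; "force" is the grip in N (left out, the last holds). Time passes only in rows, so rows that repeat a pose let the fingers close. It gives the time, the measured TCP pose, the force and the opening at its end, in the units of the state.
- get_state(): the state, without advancing time (a new reading comes with each control period).
- snapshot(name): name is "side" or "top" or "wrist"; returns the picture (420x560x3 uint8, red, green, blue); there is no depth.
- camera_params(name): a dict with "fovy" (degrees; the focal length in pixels is half the picture's height over the tangent of half this angle, whatever the lens; pixels are square), "cx", "cy" (the principal point, pixels), "position" and "orientation" of the camera in the world. Camera axes: x right, y down, z forward; pixel columns grow to the right and rows downward; lengths in m; the calibration is good to about 2 mm. A picture is of the moment at which its call begins: read the wrist's pose just before it. camera_params takes no time and is no camera call; for the wrist camera it gives the pose at the moment of the call.
- finish_job(): hands the job in, once; it reports no verdict.
Trained networks look in the newest picture that a camera, given by its name, has taken for a name from the list of things; names that differ only in an ending like _2 or _b are one class to them, and where a whole thing is asked for, a point or a joint stands for the part that bears it (a point fixed in the world has none). Each returns a list of dicts, best first, with "score" (0 to 1); they miss things now and then, are a little off and sometimes report something else, mostly with a low value. They report only what shows in the picture. A call takes as long as a camera call.
- boxes_of(thing, camera): "bbox" ([left, top, width, height] in pixels, round what is visible of it).
- silhouettes(thing, camera): "mask" (420x560 bool, what is visible of it) and "bbox" ([left, top, width, height] in pixels, round what is visible of it).
- spot_point(thing, camera): "pixel" ([column, row] in pixels: a listed point, or the origin of a listed thing).
The state is a dict: "clock": time; "q": joint angles; "qd": joint speeds; "joint_torque": joint torques, N m; "tool_pos": TCP position; "eef_rot": TCP orientation; "contact_force": force on the tool from outside, world axes, zero at the start; "moment": the same for the moment, N m; "opening": opening from 0.0 (shut) to 1.0 (fully open).
Only numpy, scipy, OpenCV 4.12 (cv2) and the standard library are available. Lean on these libraries where they do the work, as an engineer would, in place of code of your own. Each camera call takes 0.05 s, during which the arm holds its last target.

TASK

Lay the cover of the denture flask flat on its base so that its middle hinge knuckle sits between the base's two knuckles. Then take the hinge pin from its rest and push it through all three knuckles from the robot's right (the -y side) until its red head is fully home against the outer knuckle, and let go. Leave the other things on the bench where they are.

Things in the scene. Friction and masses are not known exactly. Their poses are not given: they have to be found in the camera images.
- flask_base: Lower half of a denture flask, fixed: brass box 100 (x) x 104 (y) mm filled with plaster, flat rim 58 mm above the origin, on a dark foot plate 130 x 130 x 8 mm. Origin at the underside's centre, z up, y along the hinge, front -x. Turned up to 0.25 rad. In front a hinge block with two brass knuckles; see hinge_mid, bore_mouth.
- bore_mouth (a point): NOMINAL centre of the 14 mm round bore on the outer face of the right-hand (-y) knuckle, where the pin goes in, 52 mm from hinge_mid; the true one is shifted along x with the hinge block (up to 9 mm). Axes as flask_base, bore along +y. The block stays put under pushes below 50 N.
- hinge_mid (a point): NOMINAL middle of the hinge line: x = -66, y = 0, z = 72 mm of flask_base, same axes. The hinge block was clamped up to 9 mm nearer or farther along x (not y or z), and this reading does not show it: find the true x by sight or touch. Knuckles: 26 x 26 mm square, 31 mm long, y = 21 to 52 mm either side, tops z = 85 mm; flat front faces from z = 26 mm up, 13 mm ahead of the bore's axis.
- spring_plunger (a point): NOMINAL point (shifts with the hinge block) on the bore's axis in the left-hand (+y) knuckle, 42 mm from hinge_mid, under a spring plunger reaching into the bore from above. The pin's nose must lift it: it resists with several newtons over the last 25 mm or so of the push, then keeps the pin from sliding out. The hard stop is the head on the right knuckle.
- flask_cover: Cover, loose, 0.2 to 0.4 kg: aluminium plate 93 x 104 x 20 mm (x = -43 to 50); origin at its underside. In front (-x) a knuckle 26 x 26 mm, 33 mm long in y; web 33 mm wide. On top a black rib handle, 14 mm wide in x, 60 mm long in y, z = 20 to 50 mm. Belongs flat on the rim, axes as flask_base, its bore on the hinge line. Starts flat on the bench, left or right of the base, turned up to 0.3 rad.
- cover_bore (a point): Centre of the cover's 14 mm bore, halfway along its knuckle, at x = -66, y = 0, z = 14 mm of flask_cover; bore along y.
- cover_grip (a point): Point in the middle of the rib handle, 42 mm above the cover's underside; the rib runs along y.
- pin_rest: Grey rest, fixed, 60 x 110 mm, 43 mm high, on the other side of the base from the cover. Two slotted uprights, 7 mm thick, 32 mm wide in x, at y = -17.5 and +37.5 mm, hold the pin level along y, its axis 36 mm above the bench. Origin at the underside's centre.
- hinge_pin: Loose steel pin with a red disc head, 55 to 115 g. Origin on the axis at the shoulder (head's inner face), y towards the nose. Shank 12 mm thick, 120 mm long, the last 14 mm tapering to 5 mm; head 22 mm across, 8 mm thick. In the rest its shoulder is at y = -62.5 mm of pin_rest: 41 mm of shank is free between head and first upright, 48 mm between the uprights.
- pin_nose (a point): Tip of the pin, on its axis.
- pin_head (a point): Centre of the head's outer face, where the pin can be pushed.
- study_model: Blue plaster study model, 84 x 75 x 39 mm, a bystander behind the flask.
- wax_tin: Blue round tin of pink wax, 69 mm across, 25 mm high, a bystander in front.
- steel_tin: Round steel tin, 70 mm across, 22 mm high, a bystander behind on the right.
- caliper: Steel caliper lying flat, 75 x 190 x 9 mm, a bystander at the right.

How it is judged:
On the way, in this order (a step that is already met when the one before it is completed fails the run):
1. the cover lies flat on the base, its knuckle between the base's knuckles, let go, while the pin is not yet in the bore (x of cover_bore in the frame of hinge_mid between -0.014 and 0.014 m and y of cover_bore in the frame of hinge_mid between -0.008 and 0.008 m and z of cover_bore in the frame of hinge_mid between -0.003 and 0.003 m and angle between flask_cover's own z axis and vertical below 0.05 rad and distance between pin_nose and hinge_mid above 0.06 m and contact force between flask_cover and the arm below 0.2 N and contact force between flask_cover and the fingers below 0.2 N), for 0.2 s.
2. the pin's nose has passed through the near knuckle into the cover's knuckle (y of pin_nose in the frame of hinge_mid between -0.008 and 0.2 m and x of pin_nose in the frame of hinge_mid between -0.015 and 0.015 m and z of pin_nose in the frame of hinge_mid between -0.006 and 0.006 m), for 0.1 s.
At the end, for the whole second after the job is handed in: Cover flat on the base (tilt 0.05 rad, square within 0.08), its bore at hinge height (3 mm), within 8 mm along of hinge_mid and 4 mm of the pin's axis; pin level in the knuckles (0.05 rad), shoulder within 4 mm of the right knuckle; both at rest (x of cover_bore in the frame of hinge_mid between -0.014 and 0.014 m and y of cover_bore in the frame of hinge_mid between -0.008 and 0.008 m and z of cover_bore in the frame of hinge_mid between -0.003 and 0.003 m and angle between flask_cover's own z axis and vertical below 0.05 rad and angle between the y axis of flask_cover and the y axis of flask_base, either way round below 0.08 rad and y of hinge_pin in the frame of bore_mouth between -0.004 and 0.003 m and x of cover_bore in the frame of hinge_pin between -0.004 and 0.004 m and z of cover_bore in the frame of hinge_pin between -0.004 and 0.004 m and z of pin_nose in the frame of hinge_mid between -0.004 and 0.004 m and angle between the y axis of hinge_pin and the y axis of flask_base, either way round below 0.05 rad and linear speed of each of hinge_pin, flask_cover below 0.02 m/s); the robot touches nothing.
It fails at once if the study model is moved more than 25 mm (distance of study_model from where it was at the start of the episode above 0.025 m).
It fails at once if the wax tin is moved more than 25 mm (distance of wax_tin from where it was at the start of the episode above 0.025 m).
It fails at once if the steel tin is moved more than 25 mm (distance of steel_tin from where it was at the start of the episode above 0.025 m).
It fails at once if the caliper is moved more than 25 mm (distance of caliper from where it was at the start of the episode above 0.025 m).
It fails at once if the cover is tipped over by more than 0.6 rad (angle between flask_cover's own z axis and vertical above 0.6 rad).
It also fails if it takes over 72 s, if anything falls off the work surface, if the arm or the gripper's body presses on something with over 40 N, if the wrist force passes 120 N, or if a joint passes its speed limit or range.

## Working session

There is one attempt and no reset: what is moved stays moved. The work goes in short steps, Python scripts to look and compute and a tool call to move; the robot and the scene stay as the last step left them, time stands still between calls to the robot, and variables do not carry over. Pictures are saved under pics/ and viewed, and the job is handed in when it is done.

Besides the shell and the picture viewer there is one more tool, called after "Call:" as name([rows], argument=value, ...), one row to a line, values as JSON. apply_moves: Moves the arm, as the interface text tells. Its arguments: {"type":"object","properties":{"delta_pos":{"type":"array"},"yaw":{"type":"array"},"gripper":{"type":"array"},"force":{"type":"number"}},"required":["delta_pos","yaw","gripper"]}

```bash
mkdir -p pics; ls; cat > h.py <<'E'
import numpy as np, cv2
from scipy.spatial.transform import Rotation as R
from plant import *
def cam(n):
    p=camera_params(n); f=210/np.tan(np.radians(p['fovy'])/2)
    return f,p['cx'],p['cy'],np.array(p['position']),R.from_quat(p['orientation']).as_matrix()
def ray(n,px,c=None):
    f,cx,cy,P,M=c or cam(n); d=M@np.array([(px[0]-cx)/f,(px[1]-cy)/f,1.]); return P,d/np.linalg.norm(d)
def onz(n,px,z,c=None):
    P,d=ray(n,px,c); return P+d*(z-P[2])/d[2]
def proj(n,X,c=None):
    f,cx,cy,P,M=c or cam(n); v=(np.asarray(X)-P)@M; return np.array([cx+f*v[...,0]/v[...,2],cy+f*v[...,1]/v[...,2]]).T
def tri(n1,p1,n2,p2):
    P,d=ray(n1,p1);Q,e=ray(n2,p2); A=np.stack([d,-e],1); s=np.linalg.lstsq(A,Q-P,rcond=None)[0]
    a=P+d*s[0];b=Q+e*s[1]; return (a+b)/2,np.linalg.norm(a-b)
def save(n,name):
    im=snapshot(n); cv2.imwrite('pics/'+name+'.png',cv2.cvtColor(im,cv2.COLOR_RGB2BGR)); return im
E
python3 - <<'E'
from h import *
np.set_printoptions(precision=4,suppress=True)
s=get_state(); print(s)
for n in ['side','top','wrist']:
    save(n,n+'0'); print(n,camera_params(n))
    for t in ['flask_base','bore_mouth','hinge_mid','flask_cover','cover_bore','cover_grip','pin_rest','hinge_pin','pin_nose','pin_head'] if n!='wrist' else []:
        r=spot_point(t,n); print(t,[(np.round(x['pixel'],1),round(x['score'],2)) for x in r[:2]])
print(nose_length() if callable(nose_length) else nose_length)
E
```

```text
pics
{'clock': 0.0, 'q': array([-1.2243,  0.69  , -0.1945,  1.5664,  0.1573,  0.9025, -0.2151]), 'qd': array([ 0.0019,  0.0007,  0.0002,  0.0006, -0.0004, -0.003 , -0.0004]), 'joint_torque': array([  0.0001, -52.7552,  -1.2666, -15.3422,  -0.0526,   0.0065,
         0.0002]), 'tool_pos': array([0.1922, 0.5941, 0.2519]), 'eef_rot': array([ 0.1094,  0.6985, -0.1108,  0.6984]), 'contact_force': array([-0.5241,  0.8644,  0.0743]), 'moment': array([-0.028 , -0.0037,  0.0388]), 'opening': 0.997804909806253}
side {'fovy': 56.86557085591174, 'cx': 280.7528420818711, 'cy': 209.74615671073394, 'position': array([ 0.4364, -0.81  ,  0.4561]), 'orientation': array([ 0.8381, -0.0604,  0.0444, -0.5403])}
flask_base [(array([288.2, 242.9]), 0.78)]
bore_mouth [(array([252.4, 221.9]), 0.59)]
hinge_mid [(array([257.4, 212.2]), 0.77)]
flask_cover [(array([252. , 200.7]), 0.97)]
cover_bore [(array([229.7, 195.9]), 0.83), (array([258.8, 214.5]), 0.65)]
cover_grip [(array([250.7, 185.8]), 0.76)]
pin_rest [(array([285.5, 310.3]), 0.97)]
hinge_pin [(array([298.1, 321.1]), 0.96)]
pin_nose [(array([277.2, 280.
[... 188 characters left out ...]
ientation': array([ 0.7127, -0.6961,  0.0542, -0.0672])}
flask_base [(array([271.5, 201.3]), 0.64)]
bore_mouth [(array([285. , 221.5]), 0.94), (array([226.3, 151.9]), 0.16)]
hinge_mid [(array([266.7, 221.4]), 0.55)]
flask_cover [(array([173.2, 219.5]), 0.79)]
cover_bore [(array([176.2, 245.4]), 0.81)]
cover_grip [(array([165.6, 222.9]), 0.92)]
pin_rest [(array([372.9, 221.8]), 0.76)]
hinge_pin [(array([401.2, 211.3]), 0.79)]
pin_nose [(array([357. , 219.6]), 0.54)]
pin_head [(array([405.4, 215.7]), 0.51)]
wrist {'fovy': 67.7539367626737, 'cx': 283.4721807006225, 'cy': 206.2127700949363, 'position': array([0.1207, 0.6181, 0.3851]), 'orientation': array([0.7993, 0.5819, 0.0881, 0.1212])}
0.014
```

View pics/side0.png

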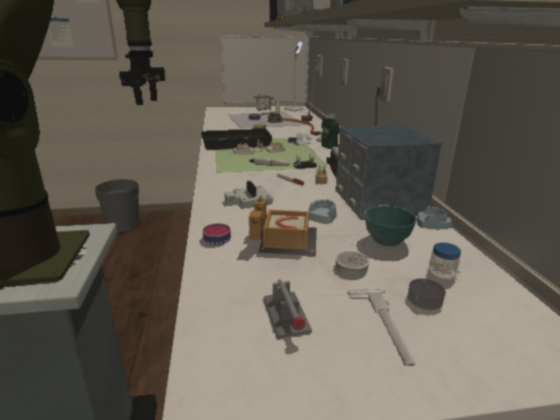

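View pics/top0.png

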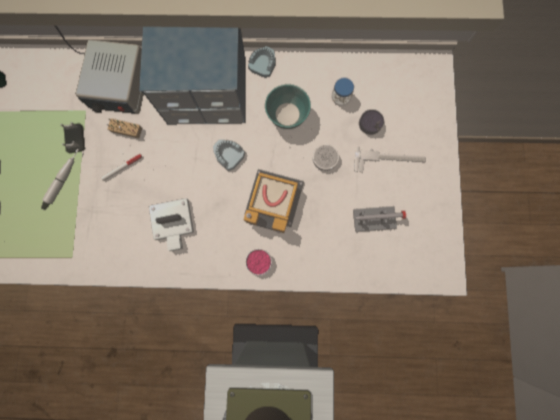

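View pics/wrist0.png

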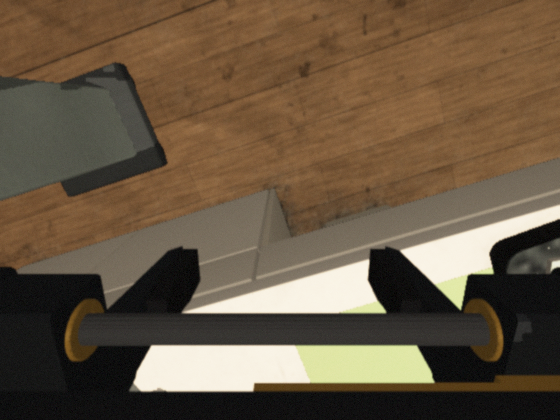

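Top view: cover at about (173,220), base at (272,201), pin rest at (376,219) with red head at (404,214), and the wax tin in front of the base at (259,262). I'll get coarse positions next.

```bash
cat > m.py <<'E'
from h import *
np.set_printoptions(precision=4,suppress=True)
c=cam('top')
snapshot('top')
ZS={'flask_cover':.010,'flask_base':.058,'pin_rest':.02,'wax_tin':.012,'study_model':.02,'steel_tin':.011,'caliper':.004,'hinge_pin':.036}
for t,z in ZS.items():
    r=silhouettes(t,'top')
    if not r: print(t,None);continue
    m=r[0]['mask'].astype(np.uint8); pts=np.argwhere(m)[:,::-1].astype(float)
    W=np.array([onz('top',p,z,c)[:2] for p in pts]).astype(np.float32)
    print(t,round(r[0]['score'],2),r[0]['bbox'],'minrect',cv2.minAreaRect(W))
def T(z,px): return onz('top',px,z,c)
print('cover_grip',T(.042,(165.6,222.9)),'bore',T(.014,(176.2,245.4)),'nose',T(.036,(357,219.6)),'headpx',T(.036,(405.4,215.7)))
print('hinge_mid',T(.072,(266.7,221.4)),'mouth',T(.072,(285,221.5)))
E
python3 m.py
python3 - <<'E'
import cv2
a=cv2.imread('pics/top0.png')
cv2.imwrite('pics/topz1.png',cv2.resize(a[150:280,130:330],None,fx=4,fy=4,interpolation=cv2.INTER_CUBIC))
cv2.imwrite('pics/topz2.png',cv2.resize(a[140:240,330:440],None,fx=6,fy=6,interpolation=cv2.INTER_CUBIC))
E
```

```text
flask_cover 0.66 [151.4, 197.6, 44.0, 55.8] minrect ((0.5027512311935425, 0.26964133977890015), (0.13140766322612762, 0.10664902627468109), 12.827058792114258)
flask_base 0.78 [240.8, 169.6, 65.6, 61.7] minrect ((0.5643975138664246, 0.0021514520049095154), (0.12415505945682526, 0.1445326805114746), 75.94911193847656)
pin_rest 0.93 [355.5, 209.2, 39.7, 18.2] minrect ((0.5315614342689514, -0.2620013356208801), (0.05815787613391876, 0.1054127961397171), 6.464084148406982)
wax_tin 0.87 [244.2, 248.4, 27.0, 28.9] minrect ((0.4139408469200134, 0.035922687500715256), (0.06674535572528839, 0.06487642973661423), 1.5987558364868164)
study_model 0.97 [213.1, 142.0, 28.1, 24.8] minrect ((0.7020865678787231, 0.12873782217502594), (0.08431760966777802, 0.0690789595246315), 45.57571029663086)
steel_tin 0.92 [313.9, 144.9, 25.1, 26.0] minrect ((0.6989302635192871, -0.13635706901550293), (0.07066444307565689, 0.06768020242452621), 0.5134536623954773)
caliper 0.79 [354.4, 147.5, 69.9, 23.5] minrect ((0.6868664026260376, -0.3064316511154175), (0.18458066880702972, 0.06422284990549088), 82.54853057861328)
hinge_pin 0.62 [357.6, 212.5, 47.7, 8.5] minrect ((0.5371963977813721, -0.2751385569572449), (0.014007104560732841, 0.12182995676994324), 5.420449256896973)
cover_grip [0.5037 0.2754 0.042 ] bore [0.4488 0.252  0.014 ] nose [ 0.5242 -0.2147  0.036 ] headpx [ 0.537  -0.3384  0.036 ]
hinge_mid [0.5093 0.0148 0.072 ] mouth [ 0.51   -0.0305  0.072 ]
```

View pics/topz1.png

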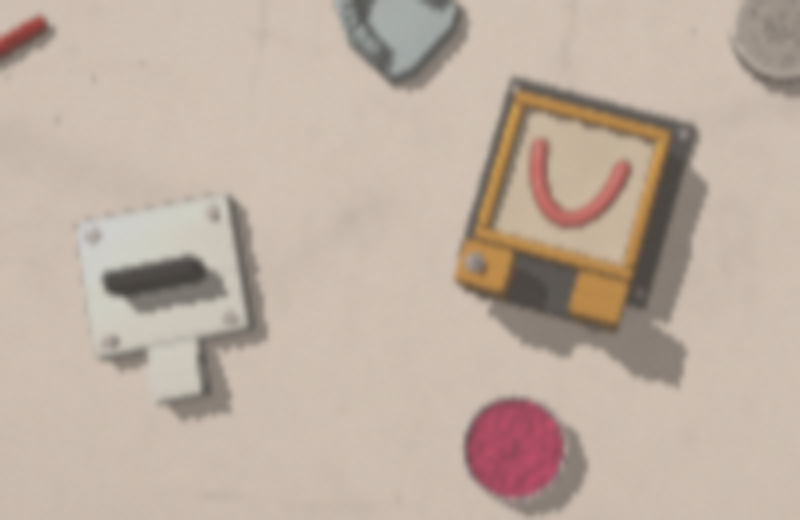

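View pics/topz2.png

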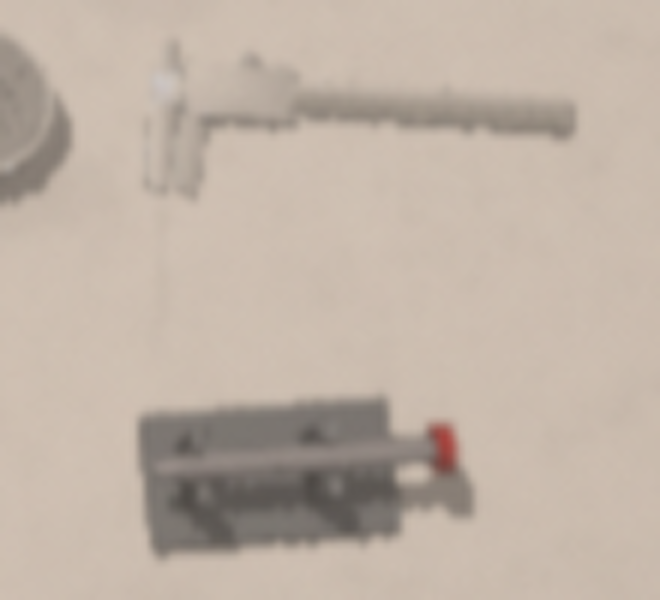

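```bash
cat >> h.py <<'E'
np.set_printoptions(precision=4,suppress=True)
def tool():
    s=get_state(); return np.array(s['tool_pos']),R.from_quat(s['eef_rot']).as_matrix()
def delta(target,yaw_y=None):
    """tool-frame cm shift to world target; yaw_y: world angle (rad) wanted for tool y axis (mod pi)"""
    p,M=tool(); d=M.T@(np.asarray(target)-p)*100
    out=None
    if yaw_y is not None:
        v=np.array([np.cos(yaw_y),np.sin(yaw_y),0]); l=M.T@v; a=np.arctan2(l[2],l[1]); a=(a+np.pi/2)%np.pi-np.pi/2
        out=a
    return d,out
E
python3 - <<'E'
from h import *
p,M=tool(); print(M); f,cx,cy,P,C=cam('wrist'); print(M.T@(P-p)); print(M.T@C); print(f)
print(delta([.43,.26,.30],.22))
E
```

```text
[[-0.      0.3077  0.9515]
 [ 0.0001  0.9515 -0.3077]
 [-1.      0.0001 -0.    ]]
[-0.1324  0.0003 -0.0754]
[[ 0.0004 -0.2963  0.9551]
 [ 1.      0.0006 -0.0002]
 [-0.0005  0.9551  0.2963]]
312.78449363884636
(array([ -4.7271, -24.5304,  32.9148]), np.float64(1.0379820646971858))
```

```bash
python3 -c "
from h import *
print(delta([.48,.235,.26],.22))"
```

```text
(array([ -0.7273, -25.3706,  38.4416]), np.float64(1.0379820646971858))
```

Call:
apply_moves([
  [-0.7, -3, 4],
  [-0.7, -6, 8],
  [-0.7, -8, 12],
  [-0.7, -10, 15],
  [-0.7, -12, 18],
  [-0.7, -14, 21],
  [-0.7, -16, 24],
  [-0.7, -18, 27],
  [-0.7, -20, 30],
  [-0.7, -22, 33],
], yaw=[0.1, 0.2, 0.3, 0.4, 0.5, 0.6, 0.7, 0.8, 0.9, 1.04], gripper=[100, 100, 100, 100, 100, 100, 100, 100, 100, 100])

```text
clock: 2.43
tool_pos: [0.4396, 0.2824, 0.26]
eef_rot: [0.44, 0.554, -0.44, 0.554]
contact_force: [1.4, 0.6, 0.4]
opening: 0.997
```

```bash
python3 -c "
from h import *
print(delta([.48,.235,.26],.22),get_state()['q'])"
```

```text
(array([-0.0009,  2.8688,  5.5282]), np.float64(0.007923028447847758)) [-0.6969  0.5436  0.0598  1.8732 -0.0471  0.7254 -0.3826]
```

Call:
apply_moves([
  [0, 1.4, 2.8],
  [0, 2.9, 5.5],
  [0, 2.9, 5.5],
  [0, 2.9, 5.5],
], yaw=[0, 0.01, 0.01, 0.01], gripper=[100, 100, 100, 100])

```text
clock: 2.77
tool_pos: [0.4814, 0.2336, 0.2601]
eef_rot: [0.444, 0.55, -0.444, 0.551]
contact_force: [-1.4, 0.1, 0.4]
opening: 1.0
```

```bash
python3 -c "
from h import *
print(tool()[0]); c=cam('wrist'); print(c); save('wrist','w1')
"
```

```text
[0.4814 0.2336 0.2601]
(np.float64(312.78449363884636), 283.4721807006225, 206.2127700949363, array([0.4668, 0.3087, 0.3925]), array([[ 0.9772,  0.2031,  0.0625],
       [ 0.2125, -0.9329, -0.2909],
       [-0.0008,  0.2976, -0.9547]]))
```

View pics/w1.png

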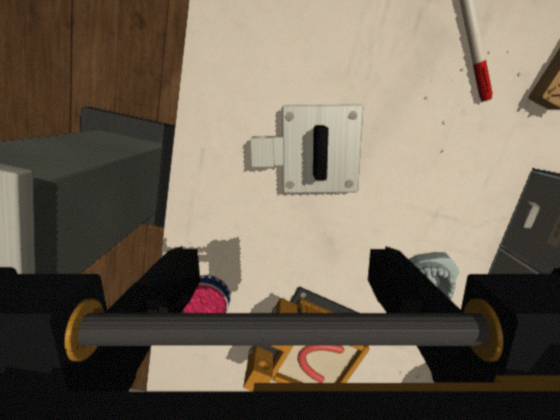

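The wrist view shows the cover with plate corners near (283,105), (362,104), (360,192) and (283,193), and its knuckle on the left at (250–283, 137–166). The base is partly hidden at the bottom. I'll zoom in and fit its pose.

```bash
python3 - <<'E'
import cv2
a=cv2.imread('pics/w1.png')
cv2.imwrite('pics/w1z.png',cv2.resize(a[90:205,240:375],None,fx=5,fy=5,interpolation=cv2.INTER_CUBIC))
E
```

```text
(no output)
```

View pics/w1z.png

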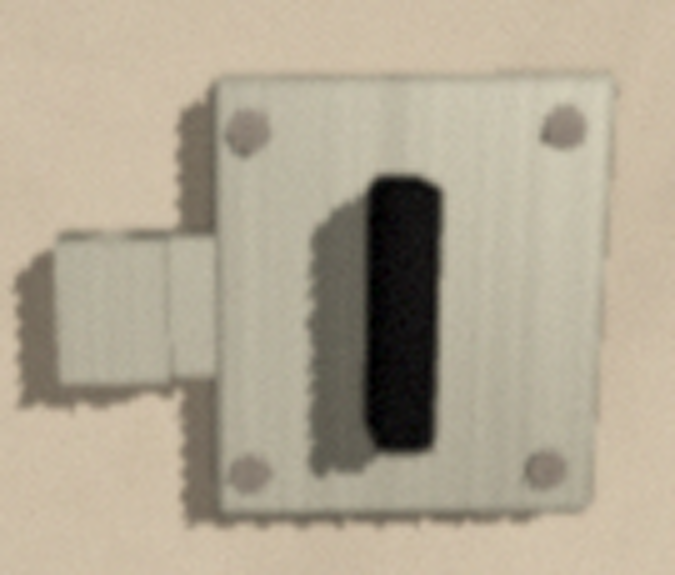

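```bash
cat > fit.py <<'E'
from h import *
from scipy.optimize import least_squares
def fit(model,px,cams,x0):
    # cams: list of (f,cx,cy,P,M) same for all
    model=np.array(model,float);px=np.array(px,float)
    def X(q):
        c,s=np.cos(q[2]),np.sin(q[2]); r=model.copy(); r[:,0]=q[0]+c*model[:,0]-s*model[:,1]; r[:,1]=q[1]+s*model[:,0]+c*model[:,1]; return r
    r=least_squares(lambda q:(proj(None,X(q),cams)-px).ravel(),x0); return r.x,(proj(None,X(r.x),cams)-px)
E
python3 - <<'E'
from fit import *
c=cam('wrist')
z=np.array([(216,76),(613,76),(594,513),(218,513),(57,236),(57,384)]); px=(z+.5)/5-.5+[240,90]
# image up = +y ; image left = -x
m=[(-.043,.052,.02),(.05,.052,.02),(.05,-.052,.02),(-.043,-.052,.02),(-.079,.0165,.027),(-.079,-.0165,.027)]
q,r=fit(m,px,c,[.5,.27,.2]); print(q,r)
q2,r2=fit(m[:4],px[:4],c,[.5,.27,.2]); print(q2,r2)
zr=np.array([(370,178),(442,178),(435,450),(368,450)]);pr=(zr+.5)/5-.5+[240,90]
print([onz(None,p,.05,c) for p in pr], np.mean([onz(None,p,.05,c) for p in pr],0))
print('delta', delta([q[0],q[1],.075],q[2]))
E
```

```text
[0.5154 0.2737 0.2256] [[-1.0755 -0.3032]
 [ 1.7233 -0.999 ]
 [-0.2453  0.5638]
 [-0.6572  1.12  ]
 [-0.4507  0.4689]
 [ 0.6497 -0.5108]]
[0.5155 0.2737 0.2267] [[-1.0752 -0.2556]
 [ 1.7262 -1.0479]
 [-0.1483  0.5217]
 [-0.5627  1.1596]]
[array([0.4996, 0.3013, 0.05  ]), array([0.5146, 0.3046, 0.05  ]), array([0.5282, 0.2473, 0.05  ]), array([0.5136, 0.244 , 0.05  ])] [0.514  0.2743 0.05  ]
delta (array([18.5058,  4.2516, -2.9555]), np.float64(-0.008474269399071366))
```

```bash
python3 -c "
from h import *
print(delta([.53,-.05,.21],-.245))"
```

```text
(array([ 4.9672, -1.2903, 28.9487]), np.float64(0.46214481038920363))
```

Call:
apply_moves([
  [0.5, 0, 4],
  [1, 0, 8],
  [1.5, -0.5, 12],
  [2, -1, 16],
  [3, -1.3, 20],
  [4, -1.3, 24],
  [5, -1.3, 28],
  [5, -1.3, 28.9],
  [5, -1.3, 28.9],
  [5, -1.3, 28.9],
], yaw=[0.1, 0.2, 0.3, 0.4, 0.46, 0.46, 0.46, 0.46, 0.46, 0.46], gripper=[100, 100, 100, 100, 100, 100, 100, 100, 100, 100])

```text
clock: 3.65
tool_pos: [0.5297, -0.0473, 0.2096]
eef_rot: [0.557, 0.437, -0.556, 0.435]
contact_force: [-0.4, -0.2, -0.9]
opening: 1.002
```

```bash
python3 -c "
from h import *
print(tool()[0]); c=cam('wrist'); save('wrist','w2')
a=cv2.imread('pics/w2.png')
cv2.imwrite('pics/w2z.png',cv2.resize(a[50:250,150:415],None,fx=3,fy=3,interpolation=cv2.INTER_CUBIC))
"
```

```text
[ 0.5297 -0.0473  0.2096]
```

View pics/w2.png

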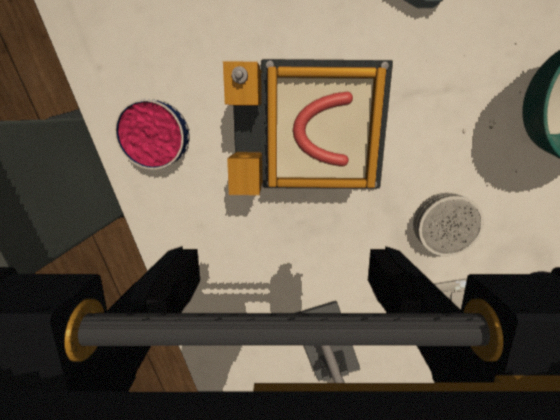

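View pics/w2z.png

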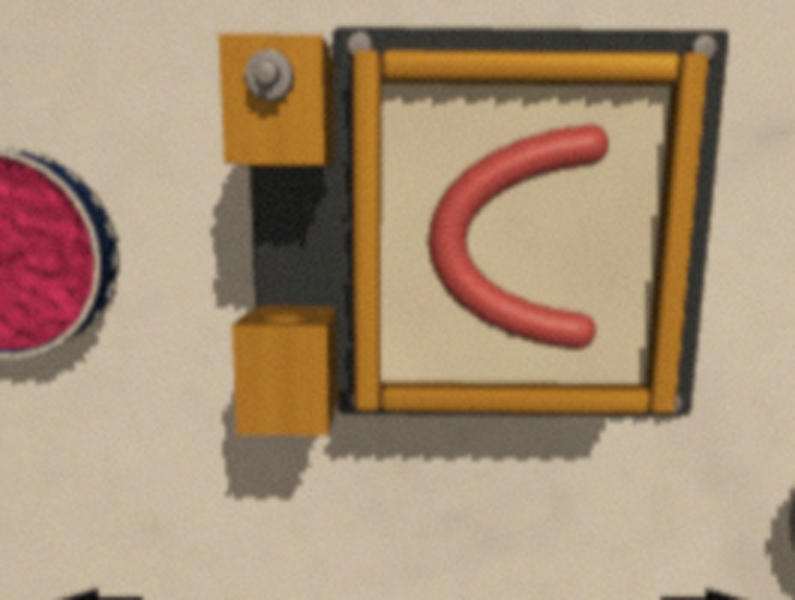

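```bash
python3 - <<'E'
from fit import *
c=cam('wrist')
def U(z): return (np.array(z)+.5)/3-.5+[150,50]
rim=[(-.05,.052,.058),(.05,.052,.058),(.05,-.052,.058),(-.05,-.052,.058)]; rz=U([(353,50),(709,52),(675,412),(356,411)])
q,r=fit(rim,rz,c,[.56,0,-.245]); print('rim',q,r.tolist())
kn=[(-.013,.052,.085),(.013,.052,.085),(.013,.021,.085),(-.013,.021,.085),(-.013,-.021,.085),(.013,-.021,.085),(.013,-.052,.085),(-.013,-.052,.085)]
kz=U([(220,36),(324,36),(327,164),(223,164),(235,322),(333,322),(330,435),(236,435)])
qk,rk=fit(kn,kz,c,[.5,0.02,-.245]); print('kn',qk,rk.tolist())
d=qk[:2]-q[:2]; a=q[2]; print('hinge in base', d@[np.cos(a),np.sin(a)], d@[-np.sin(a),np.cos(a)])
kw=np.array([onz(None,p,.085,c)[:2] for p in kz])-q[:2]
print(np.c_[kw@[np.cos(a),np.sin(a)],kw@[-np.sin(a),np.cos(a)]]*1000)
np.save('base.npy',np.r_[q,qk])
E
```

```text
rim [ 0.5798  0.0029 -0.2436] [[-0.5309571928286232, -0.371768230073414], [0.4773300163150225, -0.4165242817373951], [0.4086144187854188, 0.6830935893491983], [-0.35122105228708733, 0.4057503513369056]]
kn [ 0.5132  0.0194 -0.244 ] [[0.05287325785772623, -0.7349668585024531], [-0.11550681815646158, -0.537957722144462], [-0.36937206110297893, 0.05755798257597178], [1.0884027712607178, -0.1374228438934466], [-0.38482506416605133, 0.9012498381785861], [-1.4431794982583028, 1.0931363675176726], [0.1851284413693861, -0.14315038104192013], [0.9959633933788723, -0.3325742655991917]]
hinge in base -0.06854171737974005 2.1868452325785254e-05
[[-81.5825  51.5206]
 [-55.4364  51.6446]
 [-55.2415  21.0598]
 [-82.3892  20.9215]
 [-81.2004 -20.2299]
 [-54.3502 -20.0805]
 [-55.727  -52.1116]
 [-82.4296 -52.27  ]]
```

```bash
python3 -c "
from h import *
print(delta([.5147,.274,.13],.226))"
```

```text
(array([  8.0856,  -9.028 , -30.7323]), np.float64(-0.4648594840322966))
```

Call:
apply_moves([
  [0, -1, -4],
  [0, -2.5, -8],
  [0, -4, -12],
  [0, -5, -16],
  [1, -6, -20],
  [3, -7.5, -24],
  [5, -8.5, -28],
  [7, -9, -30.7],
  [8, -9, -30.7],
  [8, -9, -30.7],
], yaw=[-0.1, -0.2, -0.3, -0.4, -0.465, -0.465, -0.465, -0.465, -0.465, -0.465], gripper=[60, 50, 50, 50, 50, 50, 50, 50, 50, 50])

```text
clock: 4.53
tool_pos: [0.5103, 0.2799, 0.1283]
eef_rot: [0.438, 0.558, -0.437, 0.553]
contact_force: [-0.4, -0.7, 0.2]
opening: 0.499
```

```bash
python3 -c "
from h import *
print(delta([.5147,.274,.038],.226))"
```

```text
(array([9.0291, 0.3265, 0.7348]), np.float64(0.010901296808922378))
```

Call:
apply_moves([
  [2, 0.3, 0.7],
  [4, 0.3, 0.7],
  [6, 0.3, 0.7],
  [7, 0.3, 0.7],
  [7, 0.3, 0.7],
], yaw=[0.01, 0.01, 0.01, 0.01, 0.01], gripper=[50, 50, 50, 50, 50])

```text
clock: 4.95
tool_pos: [0.5131, 0.2732, 0.0573]
eef_rot: [0.439, 0.556, -0.441, 0.55]
contact_force: [0.1, 0.6, -0.2]
opening: 0.502
```

```bash
python3 -c "
from h import *
print(delta([.5147,.274,.038],.226)); save('wrist','w3')"
```

```text
(array([ 1.9304,  0.1931, -0.0364]), np.float64(0.0009776488721253696))
```

View pics/w3.png

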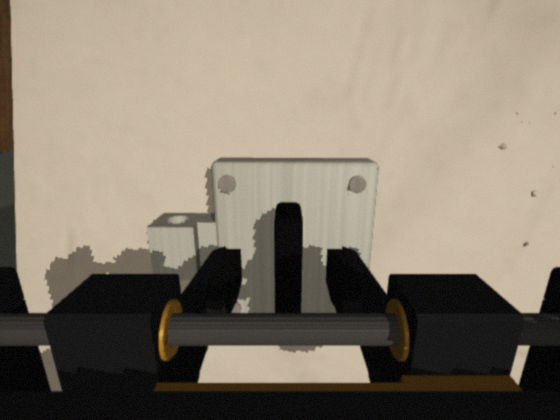

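The fingers straddle the rib at column 289, close to centred and aligned, so I'll descend and grip.

Call:
apply_moves([
  [1.5, 0.2, 0],
  [1.9, 0.2, 0],
  [1.9, 0.2, 0],
  [1.9, 0.2, 0],
  [1.9, 0.2, 0],
  [1.9, 0.2, 0],
  [1.9, 0.2, 0],
  [1.9, 0.2, 0],
], yaw=[0, 0, 0, 0, 0, 0, 0, 0], gripper=[50, 50, 30, 10, 0, 0, 0, 0], force=40)

```text
clock: 5.67
tool_pos: [0.5158, 0.2742, 0.0401]
eef_rot: [0.44, 0.556, -0.44, 0.551]
contact_force: [-0.4, -0.9, 5.0]
opening: 0.154
```

Call:
apply_moves([
  [-1, 0, 0],
  [-3, 0, 0],
  [-6, 0, 0],
  [-10, 0, 0],
  [-12, 0, 0],
  [-12, 0, 0],
], yaw=[0, 0, 0, 0, 0, 0], gripper=[0, 0, 0, 0, 0, 0])

```text
clock: 6.17
tool_pos: [0.5194, 0.2749, 0.1652]
eef_rot: [0.443, 0.555, -0.438, 0.552]
contact_force: [0.2, -0.6, -2.2]
opening: 0.161
```

```bash
python3 -c "
from h import *
print(delta([.5772,.0035,.16],-.244)); save('wrist','w4');print(get_state()['q'])"
```

```text
(array([ 0.2947, -0.4526, 27.7472]), np.float64(0.4702690055017662))
[-0.5899  0.7565  0.0482  1.7774 -0.0699  0.6074 -0.271 ]
```

View pics/w4.png

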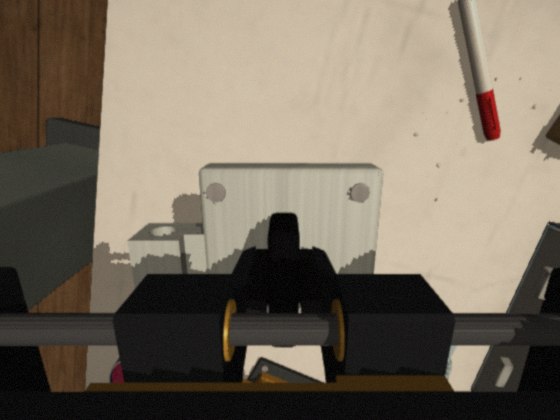

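```bash
python3 - <<'E'
from fit import *
c=cam('wrist'); p,M=tool(); z0=p[2]-.040
import cv2
a=cv2.imread('pics/w4.png')
cv2.imwrite('pics/w4z.png',cv2.resize(a[150:280,110:400],None,fx=2.7,fy=2.7,interpolation=cv2.INTER_CUBIC))
m=[(-.043,.052,z0+.02),(.05,.052,z0+.02),(-.079,.0165,z0+.027),(-.053,.0165,z0+.027)]
px=[(203,167),(380,167),(130,238),(184,236)]
q,r=fit(m,px,c,[.51,.27,.22]); print(q,r.tolist()); print(M.T@(np.r_[q[:2],z0]-p), np.arctan2(M[1,1],M[0,1]))
E
```

```text
[0.5212 0.2726 0.2251] [[-4.117890219673541, -0.797183852927418], [7.925079135958185, -0.3606869918272082], [-0.7404484768384805, 0.3921239966818746], [-3.177994471518616, 2.5298858637767694]]
[0.04   0.0028 0.0027] 0.22655717850035564
```

View pics/w4z.png

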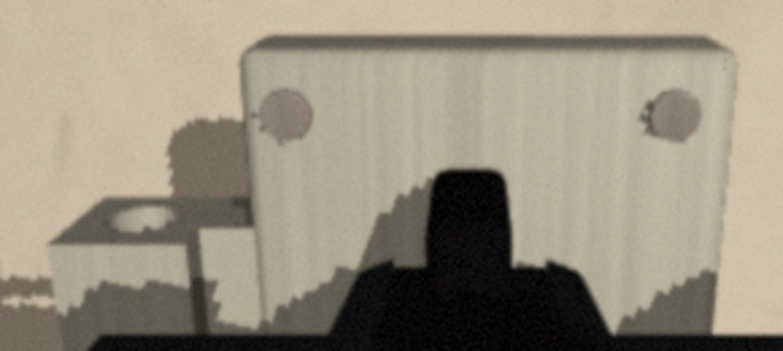

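```bash
python3 - <<'E'
from fit import *
c=cam('wrist'); p,M=tool(); 
for h in (.038,.040,.044):
    z0=p[2]-h
    m=[(-.0415,.0505,z0+.02),(.0485,.0505,z0+.02),(-.079,.0165,z0+.027),(-.053,.0165,z0+.027)]
    px=[(200.4,168.5),(381.5,168.5),(128.5,240),(179,240)]
    q,r=fit(m,px,c,[.51,.27,.22]); print(q,r.round(1).tolist()); print(M.T@(np.r_[q[:2],z0]-p))
E
```

```text
[0.5208 0.2732 0.236 ] [[-0.9, 1.0], [3.0, -0.6], [-1.9, 0.3], [-0.3, -0.1]]
[0.038  0.0026 0.002 ]
[0.5206 0.2726 0.2362] [[-0.6, 1.3], [0.8, -0.3], [-0.6, -0.3], [0.3, -0.7]]
[0.04   0.0022 0.0025]
[0.52   0.2714 0.2365] [[0.1, 2.0], [-3.3, 0.4], [1.9, -1.4], [1.5, -1.8]]
[0.044  0.0014 0.0036]
```

```bash
python3 -c "
from h import *
print(delta([.5757,.0065,.165],-.25))"
```

```text
(array([-0.4256, -0.3865, 27.3923]), np.float64(0.47654517603376023))
```

Call:
apply_moves([
  [-0.4, 0, 2],
  [-0.4, 0, 5],
  [-0.4, 0, 8],
  [-0.4, 0, 11],
  [-0.4, 0, 14],
  [-0.4, 0, 17],
  [-0.4, -0.2, 20],
  [-0.4, -0.3, 23],
  [-0.4, -0.4, 26],
  [-0.4, -0.4, 27.4],
], yaw=[0.05, 0.12, 0.19, 0.26, 0.33, 0.4, 0.45, 0.477, 0.477, 0.477], gripper=[0, 0, 0, 0, 0, 0, 0, 0, 0, 0])

```text
clock: 7.05
tool_pos: [0.5746, 0.0007, 0.1632]
eef_rot: [-0.559, -0.434, 0.56, -0.43]
contact_force: [0.9, -1.2, -1.9]
opening: 0.16
```

```bash
python3 -c "
from h import *
print(delta([.5757,.0065,.165],-.25))"
```

```text
(array([-0.1827, -0.0414, -0.5888]), np.float64(-0.0058014768258993765))
```

Call:
apply_moves([
  [0, 0, -0.6],
  [1, 0, -0.6],
  [2, 0, -0.6],
  [3, 0, -0.6],
  [3, 0, -0.6],
  [3, 0, -0.6],
], yaw=[-0.006, -0.006, -0.006, -0.006, -0.006, -0.006], gripper=[0, 0, 0, 0, 0, 0])

```text
clock: 7.55
tool_pos: [0.5749, 0.0079, 0.1318]
eef_rot: [-0.557, -0.437, 0.559, -0.432]
contact_force: [0.7, -0.9, -2.7]
opening: 0.153
```

```bash
python3 -c "
from h import *
print(delta([.5757,.0065,.1],-.25)); save('wrist','w5');save('side','s5')
a=cv2.imread('pics/s5.png')
cv2.imwrite('pics/s5z.png',cv2.resize(a[160:260,220:340],None,fx=6,fy=6,interpolation=cv2.INTER_CUBIC))
"
```

```text
(array([3.1817, 0.1386, 0.1218]), np.float64(0.00204200672421595))
```

View pics/w5.png

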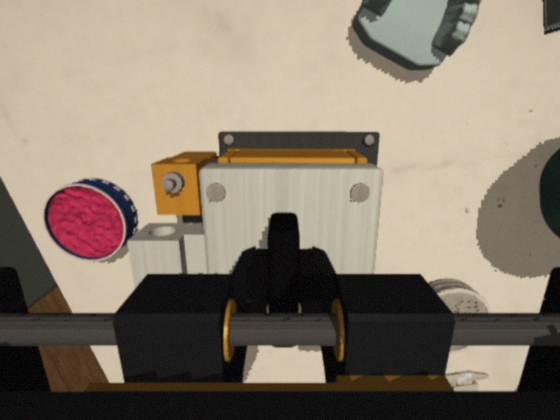

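View pics/s5z.png

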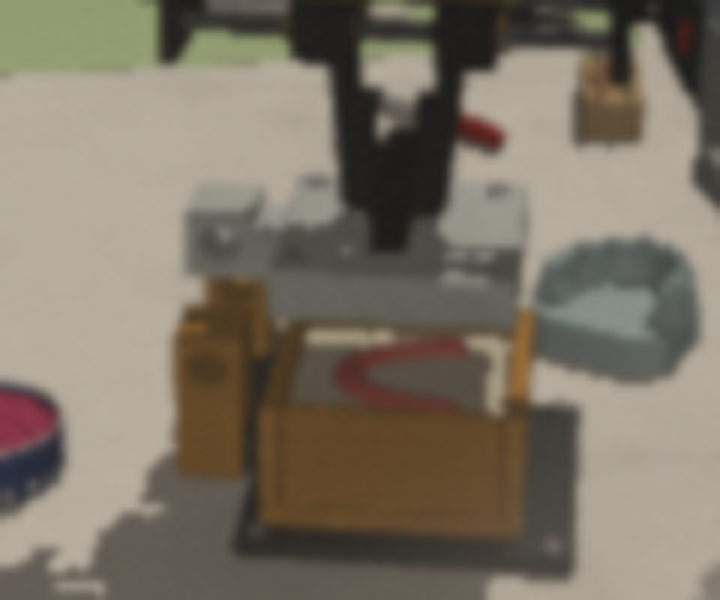

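Call:
apply_moves([
  [0, 0.14, 0.12],
  [0, 0.14, 0.12],
  [1, 0.14, 0.12],
  [1.8, 0.14, 0.12],
  [2.4, 0.14, 0.12],
  [2.6, 0.14, 0.12],
  [2.6, 0.14, 0.12],
], yaw=[0, 0, 0, 0, 0, 0, 0], gripper=[0, 0, 0, 0, 0, 0, 0])

```text
clock: 8.23
tool_pos: [0.5762, 0.0058, 0.106]
eef_rot: [-0.557, -0.436, 0.559, -0.432]
contact_force: [0.2, -0.1, -2.7]
opening: 0.157
```

```bash
python3 -c "
from h import *
print(delta([.5757,.0065,.098],-.25)); save('wrist','w6');save('side','s6')
a=cv2.imread('pics/s6.png')
b=cv2.resize(a[160:260,220:340],None,fx=5,fy=5,interpolation=cv2.INTER_CUBIC)
a=cv2.imread('pics/w6.png')
cv2.imwrite('pics/s6z.png',b)
cv2.imwrite('pics/w6z.png',cv2.resize(a[120:290,100:400],None,fx=2.6,fy=2.6,interpolation=cv2.INTER_CUBIC))
"
```

```text
(array([ 0.7994, -0.0581, -0.05  ]), np.float64(0.0011276336812708898))
```

View pics/w6z.png

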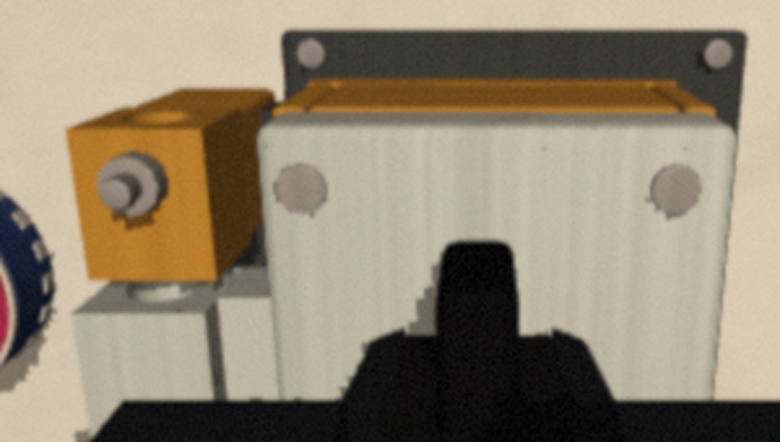

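View pics/s6z.png

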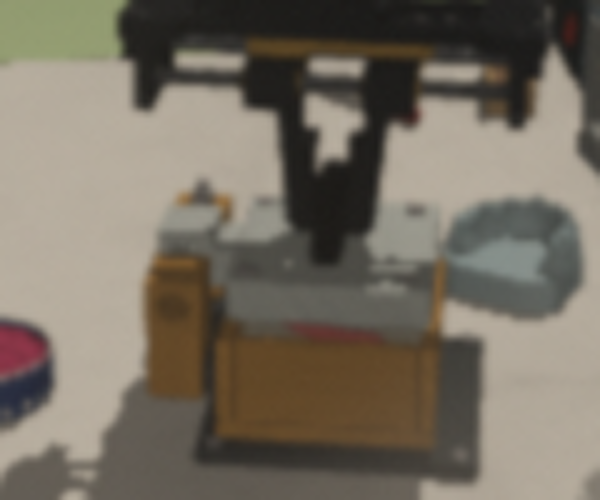

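```bash
python3 - <<'E'
from h import *
c=cam('wrist'); p,M=tool(); a=-.244; e=[np.cos(a),np.sin(a)];n=[-np.sin(a),np.cos(a)]
def U(z): return (np.array(z,float)+.5)/2.6-.5+[100,120]
b=np.load('base.npy')
for nm,zs,h in (('base kn',[(68,130),(205,128),(216,281),(89,281)],.085),('cover kn',[(75,313),(212,313)],p[2]-.04+.027),('plate',[(262,126),(733,126)],p[2]-.04+.02)):
    for z in zs:
        w=onz(None,U(z),h,c)[:2]-b[3:5]; print(nm,w@e*1000,w@n*1000)
E
```

```text
base kn -12.186958740844098 50.65707889226326
base kn 14.315237032783886 50.9680554201096
base kn 13.280237828473007 19.496032016338166
base kn -12.698808325635458 19.530793258664705
cover kn -11.762542478842132 16.312110540841868
cover kn 14.990061538740086 16.285964107433966
plate 25.851894105008704 51.666498326251286
plate 114.94487706871826 51.40234754255376
```

Call:
apply_moves([
  [0, -0.1, 0.1],
  [0.4, -0.1, 0.1],
  [0.7, -0.1, 0.1],
  [0.85, -0.1, 0.1],
  [0.85, -0.1, 0.1],
], yaw=[0, 0, 0, 0, 0], gripper=[0, 0, 0, 0, 0])

```text
clock: 8.75
tool_pos: [0.5755, 0.0051, 0.0983]
eef_rot: [-0.557, -0.436, 0.559, -0.432]
contact_force: [-0.2, -0.5, -1.6]
opening: 0.157
```

Call:
apply_moves([
  [0.15, 0, 0],
  [0.15, 0, 0],
  [0.15, 0, 0],
], yaw=[0, 0, 0], gripper=[0, 0, 0])

```text
clock: 9.0
tool_pos: [0.5756, 0.0051, 0.0981]
eef_rot: [-0.558, -0.436, 0.559, -0.432]
contact_force: [-3.5, -0.3, 9.0]
opening: 0.152
```

Contact force is +9 N, so the cover is seated. Releasing.

Call:
apply_moves([
  [0, 0, 0],
  [0, 0, 0],
  [0, 0, 0],
  [0, 0, 0],
  [-1.5, 0, 0],
  [-4, 0, 0],
  [-7, 0, 0],
  [-9, 0, 0],
  [-9, 0, 0],
], yaw=[0, 0, 0, 0, 0, 0, 0, 0, 0], gripper=[10, 25, 40, 40, 40, 40, 40, 40, 40])

```text
clock: 9.75
tool_pos: [0.5787, 0.0045, 0.192]
eef_rot: [0.56, 0.434, -0.557, 0.434]
contact_force: [0.6, 0.2, -0.5]
opening: 0.399
```

```bash
python3 -c "
from h import *
print(tool()[0]); save('wrist','w7');save('side','s7')
a=cv2.imread('pics/s7.png')
b=cv2.resize(a[160:260,220:340],None,fx=5,fy=5,interpolation=cv2.INTER_CUBIC)
a=cv2.imread('pics/w7.png')
cv2.imwrite('pics/s7z.png',b)
cv2.imwrite('pics/w7z.png',cv2.resize(a[120:300,140:400],None,fx=3,fy=3,interpolation=cv2.INTER_CUBIC))
"
```

```text
[0.5787 0.0045 0.192 ]
```

View pics/w7z.png

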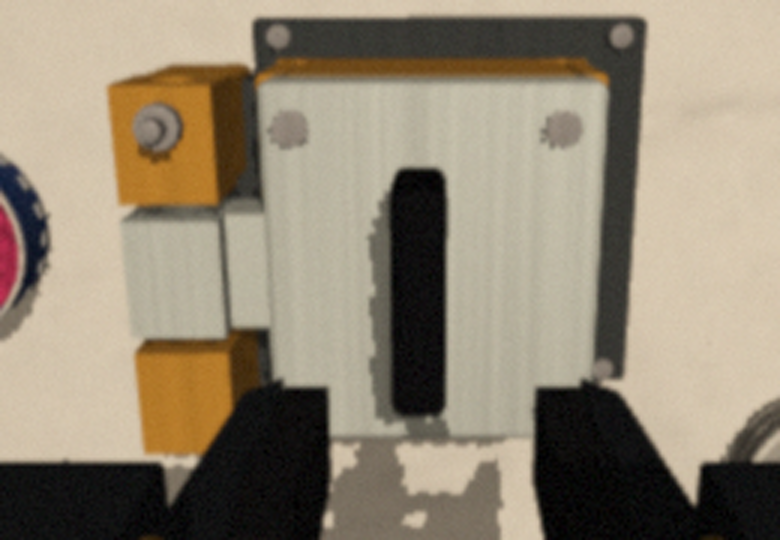

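View pics/s7z.png

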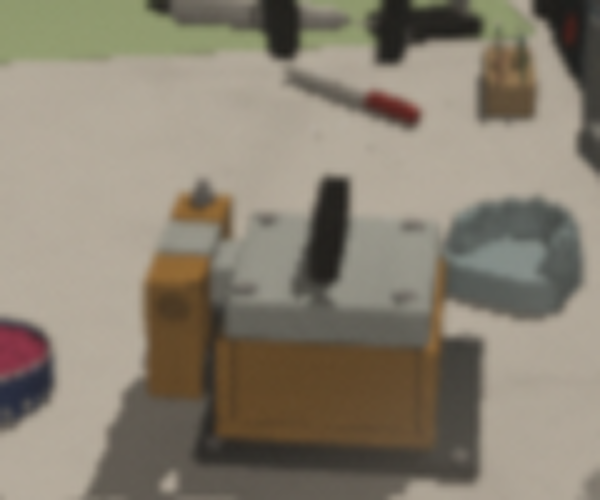

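The cover sits flat with its knuckle between the base's two. Next I'll check its x alignment and plan the pin view.

```bash
python3 - <<'E'
from h import *
c=cam('wrist'); a=-.244; e=[np.cos(a),np.sin(a)];n=[-np.sin(a),np.cos(a)]
def U(z): return (np.array(z,float)+.5)/3-.5+[140,120]
b=np.load('base.npy')
for nm,zs,h in (('baseL',[(109,87),(210,85),(217,205),(120,205)],.085),('cover kn',[(122,215),(219,213),(228,337),(133,338)],.085),('baseR',[(137,349),(231,348),(234,453),(145,453)],.085)):
    for z in zs:
        w=onz(None,U(z),h,c)[:2]-b[3:5]; print(nm,(w@e*1000).round(1),(w@n*1000).round(1))
# pin: view
h=np.array([.53,-.262]); print(delta([.50,-.31,.20],.09), delta([.50,-.31,.20],-.05))
E
```

```text
baseL -14.5 50.3
baseL 10.8 50.7
baseL 10.3 20.0
baseL -14.9 20.0
cover kn -14.6 17.3
cover kn 10.7 17.8
cover kn 10.7 -16.8
cover kn -15.1 -17.0
baseR -14.4 -20.3
baseR 11.2 -20.0
baseR 9.9 -51.9
baseR -15.2 -51.9
(array([-1.2326,  0.3533, 32.3908]), np.float64(-0.3389363381359276)) (array([-1.2326,  0.3533, 32.3908]), np.float64(-0.19893633727747773))
```

```bash
python3 -c "
from h import *
print(delta([.52,-.33,.2],.1))"
```

```text
(array([-1.2465,  2.7844, 33.8364]), np.float64(-0.348936320058731))
```

Call:
apply_moves([
  [-1.2, 0, 4],
  [-1.2, 0, 8],
  [-1.2, 1, 12],
  [-1.2, 1, 16],
  [-1.2, 2, 20],
  [-1.2, 2, 24],
  [-1.2, 2.8, 28],
  [-1.2, 2.8, 32],
  [-1.2, 2.8, 33.8],
  [-1.2, 2.8, 33.8],
], yaw=[0, -0.1, -0.2, -0.3, -0.35, -0.35, -0.35, -0.35, -0.35, -0.35], gripper=[50, 50, 50, 50, 50, 50, 50, 50, 50, 50])

```text
clock: 10.68
tool_pos: [0.5162, -0.3365, 0.1975]
eef_rot: [0.475, 0.524, -0.478, 0.52]
contact_force: [-0.1, -0.7, 0.4]
opening: 0.501
```

Call:
apply_moves([
  [0, 0, 0],
  [0, 0, 0],
], yaw=[0, 0], gripper=[50, 50])

```text
clock: 10.85
tool_pos: [0.5151, -0.336, 0.1959]
eef_rot: [0.475, 0.526, -0.479, 0.519]
contact_force: [-0.7, 0.4, 0.2]
opening: 0.499
```

```bash
python3 -c "
from h import *
print(tool()[0],get_state()['qd']); save('wrist','w8');
a=cv2.imread('pics/w8.png')
cv2.imwrite('pics/w8z.png',cv2.resize(a[60:250,200:400],None,fx=3,fy=3,interpolation=cv2.INTER_CUBIC))
"
```

```text
[ 0.5151 -0.336   0.1959] [-0.0265 -0.0138 -0.0148  0.0013 -0.0043  0.0041  0.0014]
```

View pics/w8.png

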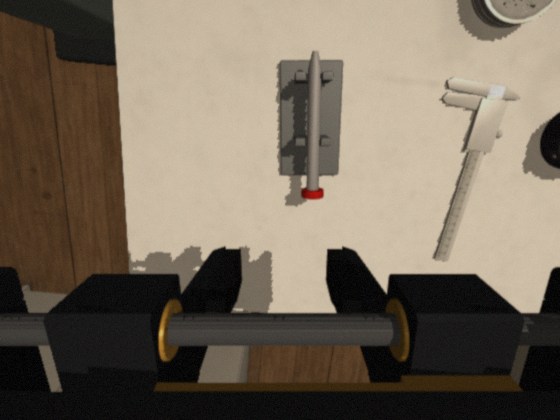

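View pics/w8z.png

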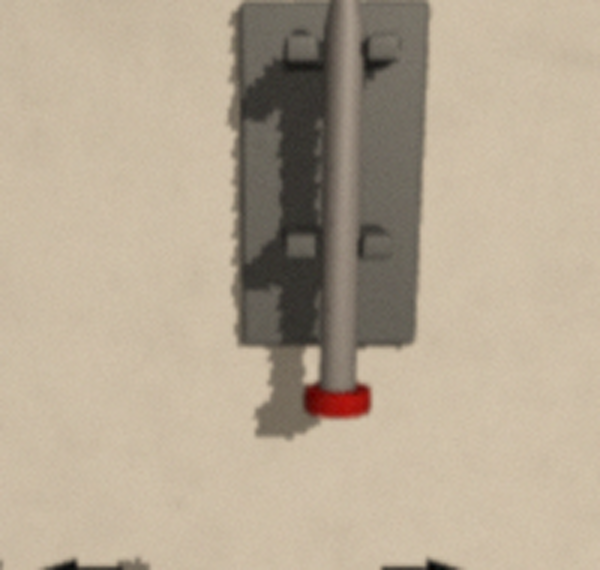

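```bash
python3 - <<'E'
from h import *
c=cam('wrist'); p,M=tool()
def U(z): return (np.array(z,float)+.5)/3-.5+[200,60]
tip=onz(None,(315,52),.036,c); sh=onz(None,U((338,388)),.036,c); mid=onz(None,U((342,120)),.036,c)
print(tip,sh,mid,np.linalg.norm(tip-sh)); v=tip-sh; yw=np.arctan2(-v[0],v[1]); print(yw, M[:2,1], np.arctan2(M[1,1],M[0,1]))
u=v/np.linalg.norm(v)
print('head dist', (onz(None,U((337,413)),.036,c)-sh)@u)
for g in (.013,): print(sh+u*g)
G=sh+u*.013; print(delta([G[0],G[1],.12],yw), delta([G[0],G[1],.031],yw))
np.save('pin.npy',np.r_[sh,tip])
E
```

```text
[ 0.5309 -0.2099  0.036 ] [ 0.543  -0.3291  0.036 ] [ 0.5344 -0.2481  0.036 ] 0.11981581069877137
0.1014527495441716 [0.9957 0.0927] 0.09278755153111211
head dist -0.008321895225523523
[ 0.5417 -0.3162  0.036 ]
(array([ 7.6094,  2.8171, -1.6186]), np.float64(-0.008696617032148302)) (array([16.509 ,  2.9009, -1.5892]), np.float64(-0.008696617032148302))
```

Call:
apply_moves([
  [2, 1, -0.8],
  [5, 2, -1.6],
  [7.6, 2.8, -1.6],
  [9, 2.8, -1.6],
  [10, 2.8, -1.6],
  [10, 2.8, -1.6],
], yaw=[0, 0, -0.009, -0.009, -0.009, -0.009], gripper=[50, 50, 50, 50, 50, 50])

```text
clock: 11.4
tool_pos: [0.5404, -0.314, 0.0938]
eef_rot: [0.471, 0.53, -0.475, 0.521]
contact_force: [-0.4, -0.1, -0.7]
opening: 0.502
```

```bash
python3 - <<'E'
from h import *
print(delta([.5417,-.3162,.031],.1014))
c=cam('wrist'); save('wrist','w9')
E
```

```text
(array([6.2797, 0.1833, 0.2745]), np.float64(0.0026197809098289504))
```

View pics/w9.png

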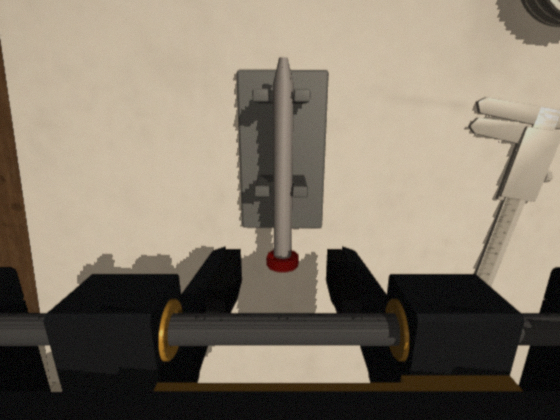

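Call:
apply_moves([
  [1, 0.15, 0.27],
  [3, 0.15, 0.27],
  [5, 0.15, 0.27],
  [6, 0.15, 0.27],
  [6.2, 0.15, 0.27],
  [6.2, 0.15, 0.27],
], yaw=[0, 0, 0, 0, 0, 0], gripper=[50, 50, 50, 50, 50, 50])

```text
clock: 11.95
tool_pos: [0.542, -0.3174, 0.0332]
eef_rot: [0.472, 0.529, -0.475, 0.521]
contact_force: [0.5, -0.3, 0.4]
opening: 0.504
```

```bash
python3 - <<'E'
from h import *
print(delta([.5417,-.3162,.031],.1014))
c=cam('wrist'); save('wrist','w10')
E
```

```text
(array([ 0.2236, -0.0174, -0.1199]), np.float64(0.001609244180363234))
```

View pics/w10.png

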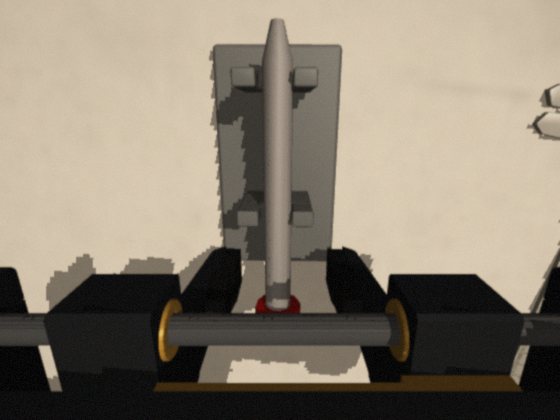

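```bash
python3 - <<'E'
from h import *
c=cam('wrist'); p,M=tool()
for px in ((278,290),(278.5,150),(278.5,25)): print(M.T@(onz(None,px,.036,c)-p)*1000)
E
```

```text
[-2.0442 -0.9871  5.6969]
[ -1.7724  -0.4703 -60.4184]
[  -1.5818   -0.2766 -106.3998]
```

Call:
apply_moves([
  [0.2, -0.05, -0.1],
  [0.2, -0.05, -0.1],
  [0.2, -0.05, -0.1],
  [0.2, -0.05, -0.1],
  [0.2, -0.05, -0.1],
  [0.2, -0.05, -0.1],
  [0.2, -0.05, -0.1],
], yaw=[0, 0, 0, 0, 0, 0, 0], gripper=[50, 35, 20, 10, 0, 0, 0], force=45)

```text
clock: 12.58
tool_pos: [0.5404, -0.317, 0.0318]
eef_rot: [0.471, 0.529, -0.476, 0.521]
contact_force: [-2.1, -0.2, 1.8]
opening: 0.117
```

```bash
python3 - <<'E'
from h import *
print(get_state()['opening'],get_state()['contact_force'],delta([.5417,-.3162,.031],.1014))
E
```

```text
0.11700212099713178 [-2.1072 -0.2266  1.7889] (array([ 0.0835,  0.1365, -0.066 ]), np.float64(0.0012300303469845453))
```

Call:
apply_moves([
  [-0.5, 0, 0],
  [-1.5, 0, 0],
  [-3, 0, 0],
  [-5, 0, 0],
  [-7, 0, 0],
  [-9, 0, 0],
  [-9, 0, 0],
  [-9, 0, 0],
], yaw=[0, 0, 0, 0, 0, 0, 0, 0], gripper=[0, 0, 0, 0, 0, 0, 0, 0])

```text
clock: 13.25
tool_pos: [0.5428, -0.3176, 0.1235]
eef_rot: [0.472, 0.528, -0.475, 0.522]
contact_force: [-0.3, 0.8, -0.9]
opening: 0.121
```

```bash
python3 - <<'E'
from h import *
print(get_state()['opening'],tool()); save('wrist','w11');save('side','s11')
a=cv2.imread('pics/s11.png')
cv2.imwrite('pics/s11z.png',cv2.resize(a[200:340,220:340],None,fx=4,fy=4,interpolation=cv2.INTER_CUBIC))
E
```

```text
0.12093575309815269 (array([ 0.5428, -0.3176,  0.1235]), array([[-0.0098,  0.9947,  0.1026],
       [ 0.0018,  0.1026, -0.9947],
       [-1.    , -0.0096, -0.0028]]))
```

View pics/w11.png

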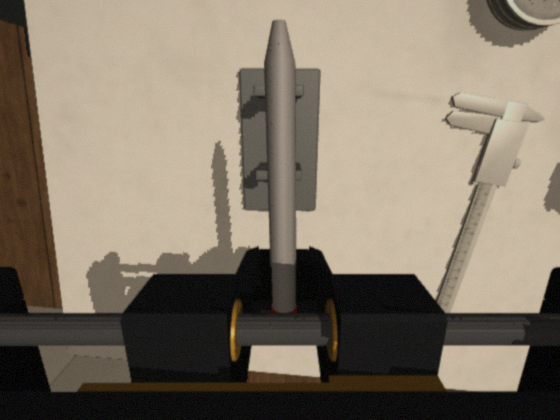

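View pics/s11z.png

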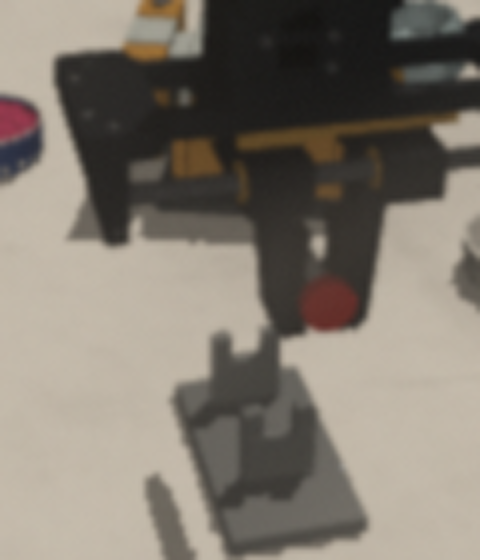

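```bash
python3 - <<'E'
from h import *
c=cam('wrist'); p,M=tool(); f,cx,cy,P,C=c
Pt=M.T@(P-p); 
for px in ((280,20),(280,22),(278,20)):
    _,d=ray(None,px,c); d=M.T@d
    for zz in (-.105,-.107,-.109):
        s=(zz-Pt[2])/d[2]; print(px,zz,(Pt+s*d)*1000)
# shank width points
E
python3 -c "
import cv2
a=cv2.imread('pics/w11.png')
cv2.imwrite('pics/w11z.png',cv2.resize(a[10:320,235:330],None,fx=1.9*1.9,fy=1.9,interpolation=cv2.INTER_CUBIC))"
```

```text
(280, 20) -0.105 [ -14.2004    0.4599 -105.    ]
(280, 20) -0.107 [  -5.8318    0.3607 -107.    ]
(280, 20) -0.109 [   2.5368    0.2616 -109.    ]
(280, 22) -0.105 [ -11.6744    0.4282 -105.    ]
(280, 22) -0.107 [  -3.127     0.3269 -107.    ]
(280, 22) -0.109 [   5.4204    0.2255 -109.    ]
(278, 20) -0.105 [ -14.2003   -0.2081 -105.    ]
(278, 20) -0.107 [  -5.8317   -0.3545 -107.    ]
(278, 20) -0.109 [   2.5369   -0.5009 -109.    ]
```

View pics/w11z.png

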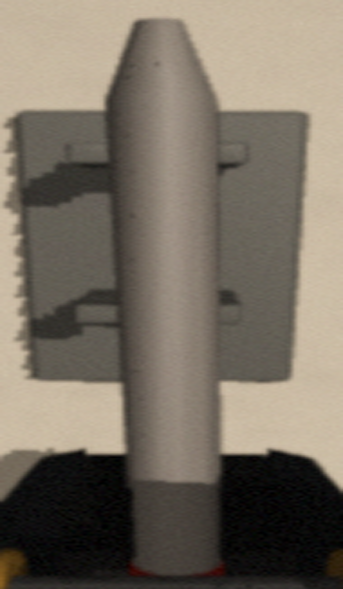

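```bash
python3 -c "
from h import *
print(delta([.4663,-.1637,.11],-.244))"
```

```text
(array([  1.298 ,  -5.8708, -15.9992]), np.float64(0.346798984340948))
```

Call:
apply_moves([
  [0, -1, -2],
  [0, -2, -4],
  [0, -3, -6],
  [0, -4, -9],
  [0, -5, -12],
  [0.5, -5.9, -14],
  [1, -5.9, -16],
  [1.3, -5.9, -16],
  [1.3, -5.9, -16],
  [1.3, -5.9, -16],
], yaw=[0.05, 0.1, 0.17, 0.24, 0.3, 0.347, 0.347, 0.347, 0.347, 0.347], gripper=[0, 0, 0, 0, 0, 0, 0, 0, 0, 0])

```text
clock: 14.18
tool_pos: [0.4662, -0.1647, 0.1094]
eef_rot: [-0.554, -0.439, 0.561, -0.431]
contact_force: [-0.1, -0.7, -1.1]
opening: 0.117
```

```bash
python3 -c "
from h import *
print(delta([.4663,-.1637,.067],-.244),tool()[1])"
```

```text
(array([ 4.2442,  0.0477, -0.0999]), np.float64(-0.0006977809160897408)) [[-0.0144  0.9701 -0.2423]
 [ 0.0032 -0.2422 -0.9702]
 [-0.9999 -0.0147  0.0004]]
```

Call:
apply_moves([
  [1.5, 0, -0.1],
  [3, 0, -0.1],
  [4, 0, -0.1],
  [4.2, 0, -0.1],
  [4.2, 0, -0.1],
  [4.2, 0, -0.1],
], yaw=[0, 0, 0, 0, 0, 0], gripper=[0, 0, 0, 0, 0, 0])

```text
clock: 14.68
tool_pos: [0.466, -0.1642, 0.0677]
eef_rot: [-0.554, -0.439, 0.561, -0.431]
contact_force: [0.7, -0.6, -1.3]
opening: 0.117
```

```bash
python3 - <<'E'
from h import *
print(delta([.4663,-.1637,.067],-.244),tool()); save('wrist','w12');save('side','s12')
a=cv2.imread('pics/s12.png')
cv2.imwrite('pics/s12z.png',cv2.resize(a[160:280,210:330],None,fx=5,fy=5,interpolation=cv2.INTER_CUBIC))
E
```

```text
(array([ 0.0666,  0.016 , -0.0597]), np.float64(-0.0015083878762223168)) (array([ 0.466 , -0.1642,  0.0677]), array([[-0.0141,  0.9699, -0.243 ],
       [ 0.0028, -0.243 , -0.97  ],
       [-0.9999, -0.0143,  0.0007]]))
```

View pics/w12.png

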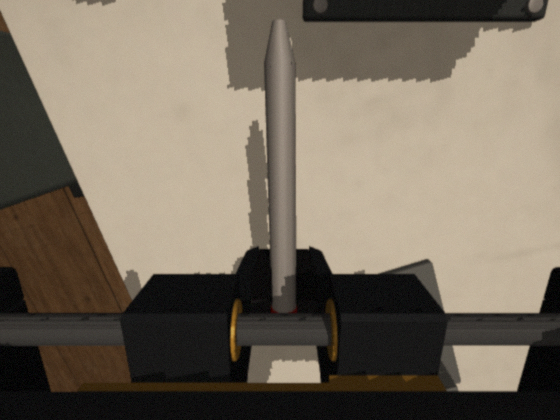

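View pics/s12z.png

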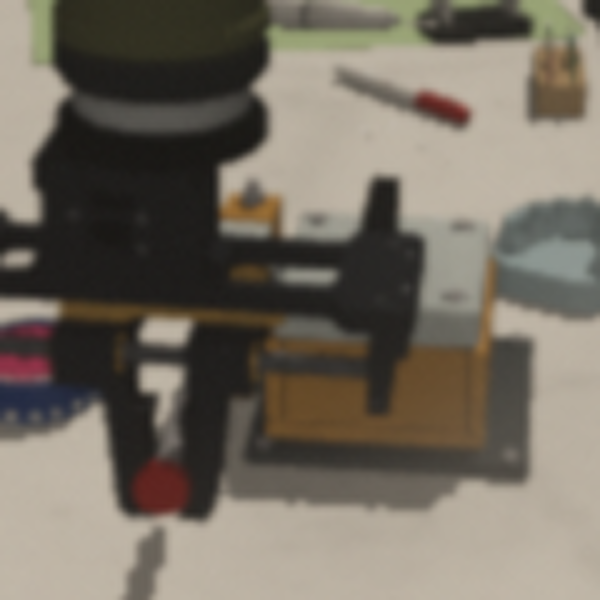

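```bash
python3 - <<'E'
from h import *
p,M=tool()
for t in (-.005,): 
    for zz in (.020,.021): print(proj('side',p+M@[t,0,zz]))
im=cv2.imread('pics/s12.png').astype(int); m=(im[...,2]>im[...,1]*1.8)&(im[...,2]>60); m[:230]=0;m[280:]=0;m[:,:220]=0;m[:,265:]=0
ys,xs=np.where(m); print(xs.mean(),ys.mean(),len(xs),xs.min(),xs.max(),ys.min(),ys.max())
# bore mouth on earlier side view s7 zoom (172,305)/5+(220,160)
h=np.array([.512,.0197,.072]); u=np.array([.2416,.9704,0]); print('mouth pred',proj('side',h-u*.052),'seen',np.array([172,305])/5-.4+[220,160])
E
python3 -c "
import cv2
a=cv2.imread('pics/s7.png')
cv2.imwrite('pics/s7zz.png',cv2.resize(a[195:245,240:290],None,fx=12,fy=12,interpolation=cv2.INTER_CUBIC))"
```

```text
[242.129  258.6255]
[242.0297 258.9056]
241.74725274725276 256.989010989011 91 236 247 252 261
mouth pred [255.0819 222.2294] seen [254.  220.6]
```

View pics/s7zz.png

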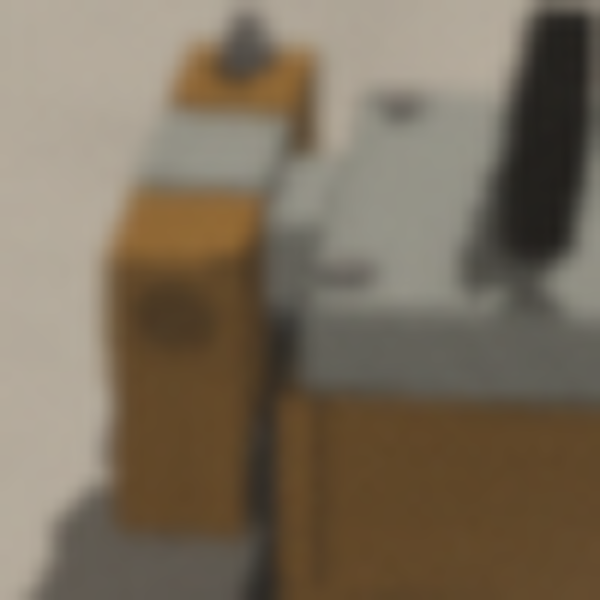

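Call:
apply_moves([
  [0.07, -0.03, -1],
  [0.07, -0.03, -2],
  [0.07, -0.03, -2.8],
  [0.07, -0.03, -3.3],
  [0.07, -0.03, -3.8],
  [0.07, -0.03, -4.2],
  [0.07, -0.03, -4.2],
], yaw=[0, 0, 0, 0, 0, 0, 0], gripper=[0, 0, 0, 0, 0, 0, 0])

```text
clock: 15.37
tool_pos: [0.4767, -0.122, 0.0673]
eef_rot: [-0.554, -0.439, 0.56, -0.432]
contact_force: [0.5, 0.6, -0.4]
opening: 0.118
```

```bash
cat > st.py <<'E'
from h import *
import sys
p,M=tool(); h=np.array([.512,.0197,.067]); a=-.244
d=p-h; print('base-frame TCP rel hinge mm', d@[np.cos(a),np.sin(a),0]*1000, d@[-np.sin(a),np.cos(a),0]*1000, d[2]*1000, 'tooly ang',np.arctan2(M[1,1],M[0,1]), get_state()['contact_force'],get_state()['opening'])
n=sys.argv[1]
save('wrist','w'+n)
a=cv2.imread('pics/w'+n+'.png')
E
python3 st.py 13
```

```text
base-frame TCP rel hinge mm -0.007976173026070395 -146.0018916140211 0.3464839682114501 tooly ang -0.24345355231171514 [ 0.4524  0.5546 -0.4415] 0.1184523029157054
```

View pics/w13.png

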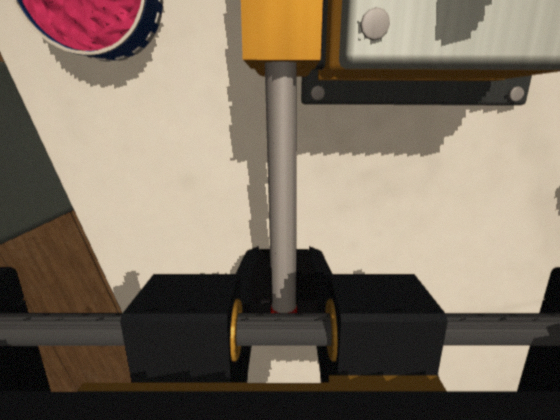

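The nose is about 13 mm inside the bore, centred (knuckle columns 244–321, pin 267–298), with no contact force. Continuing.

Call:
apply_moves([
  [0, 0, -0.5],
  [0, 0, -1],
  [0, 0, -1.5],
  [0, 0, -2],
  [0, 0, -2.5],
  [0, 0, -3],
  [0, 0, -3.5],
  [0, 0, -4],
  [0, 0, -4.5],
  [0, 0, -4.5],
], yaw=[0, 0, 0, 0, 0, 0, 0, 0, 0, 0], gripper=[0, 0, 0, 0, 0, 0, 0, 0, 0, 0])

```text
clock: 16.25
tool_pos: [0.4878, -0.0774, 0.0673]
eef_rot: [-0.554, -0.44, 0.559, -0.432]
contact_force: [1.1, 0.9, -0.4]
opening: 0.115
```

```bash
python3 st.py 14
```

```text
base-frame TCP rel hinge mm 0.01857770043475137 -100.07888136705284 0.3140930251648022 tooly ang -0.24227905125085045 [ 1.1277  0.866  -0.3522] 0.11530607028608274
```

View pics/w14.png

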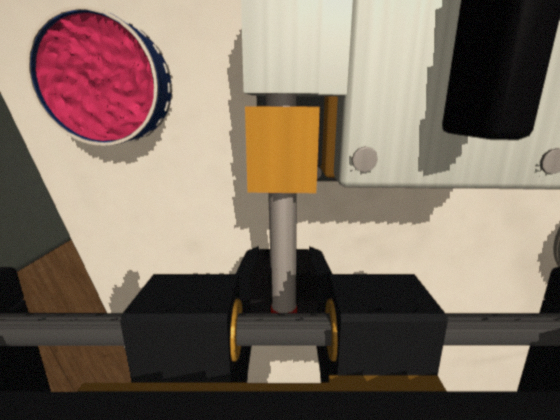

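Call:
apply_moves([
  [0, 0, -0.5],
  [0, 0, -1],
  [0, 0, -1.5],
  [0, 0, -2],
  [0, 0, -2.5],
  [0, 0, -3],
  [0, 0, -3.3],
  [0, 0, -3.3],
], yaw=[0, 0, 0, 0, 0, 0, 0, 0], gripper=[0, 0, 0, 0, 0, 0, 0, 0])

```text
clock: 16.97
tool_pos: [0.496, -0.0448, 0.0673]
eef_rot: [-0.554, -0.44, 0.559, -0.432]
contact_force: [0.2, 0.4, -0.5]
opening: 0.112
```

```bash
python3 st.py 15
```

```text
base-frame TCP rel hinge mm 0.0871495876157281 -66.4273277622931 0.3421406620195272 tooly ang -0.2413217853540661 [ 0.1981  0.4019 -0.4799] 0.11205162840390114
```

View pics/w15.png

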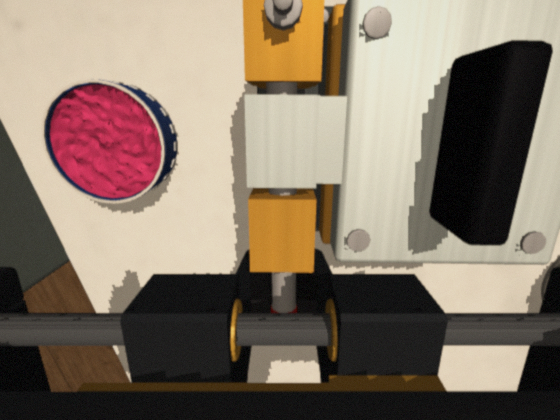

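Call:
apply_moves([
  [0, 0, 0],
  [0, 0, 0],
  [0, 0, 0],
  [0, 0, 0],
  [0, 0, 1],
  [0, 0, 3],
  [0, 0, 5],
  [-0.5, 0, 5],
  [-0.8, 0, 5],
  [-0.8, 0, 5],
], yaw=[0, 0, 0, 0, 0, 0, 0, 0, 0, 0], gripper=[20, 35, 50, 50, 50, 50, 50, 50, 50, 50])

```text
clock: 17.85
tool_pos: [0.4844, -0.0935, 0.0759]
eef_rot: [-0.554, -0.44, 0.559, -0.432]
contact_force: [-0.3, 0.1, -0.2]
opening: 0.499
```

```bash
python3 st.py 16
```

```text
base-frame TCP rel hinge mm 0.6123677837979531 -116.54630587469973 8.934597673169828 tooly ang -0.24178600573269923 [-0.2531  0.1199 -0.1713] 0.4986907040004534
```

View pics/w16.png

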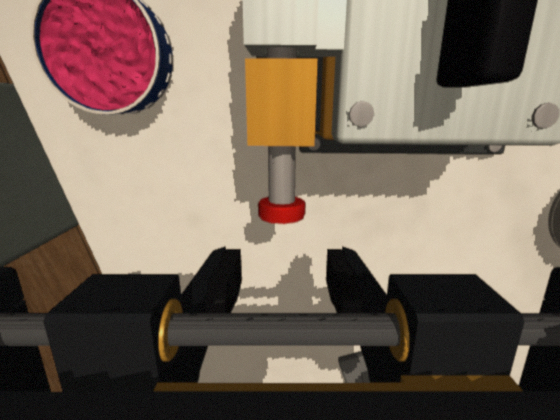

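Call:
apply_moves([
  [0, 0, 0],
  [0, 0, 0],
  [0, 0, 0],
  [0, 0, -0.5],
  [0, 0, -1],
  [0, 0, -1.5],
  [0, 0, -2],
  [0, 0, -2.5],
  [0, 0, -2.8],
  [0, 0, -2.8],
], yaw=[0, 0, 0, 0, 0, 0, 0, 0, 0, 0], gripper=[30, 10, 0, 0, 0, 0, 0, 0, 0, 0])

```text
clock: 18.73
tool_pos: [0.4913, -0.0656, 0.0758]
eef_rot: [-0.554, -0.44, 0.559, -0.433]
contact_force: [-0.1, -1.8, 0.7]
opening: 0.006
```

```bash
python3 st.py 17
```

```text
base-frame TCP rel hinge mm 0.5723074341654134 -87.80199043042109 8.75966351072481 tooly ang -0.24042859529451494 [-0.0831 -1.7984  0.7081] 0.006158569674731536
```

View pics/w17.png

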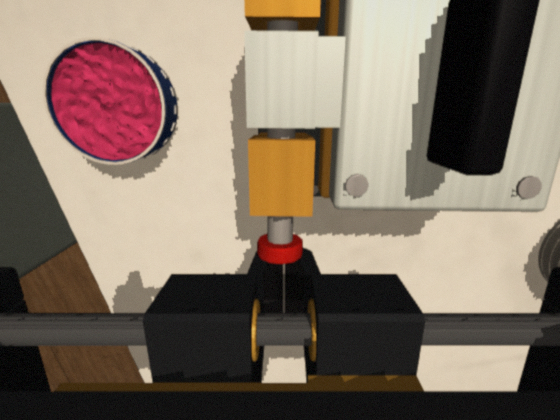

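Call:
apply_moves([
  [0, 0, -0.3],
  [0, 0, -0.6],
  [0, 0, -0.9],
  [0, 0, -1.2],
  [0, 0, -1.5],
  [0, 0, -1.7],
  [0, 0, -1.7],
], yaw=[0, 0, 0, 0, 0, 0, 0], gripper=[0, 0, 0, 0, 0, 0, 0])

```text
clock: 19.37
tool_pos: [0.4953, -0.0497, 0.0758]
eef_rot: [-0.554, -0.44, 0.559, -0.433]
contact_force: [-0.6, -6.4, -0.4]
opening: 0.001
```

```bash
python3 st.py 18
```

```text
base-frame TCP rel hinge mm 0.5439262075770046 -71.3778269715277 8.79332248895473 tooly ang -0.24093138580515425 [-0.5502 -6.3652 -0.4459] 0.0009854538652222906
```

View pics/w18.png

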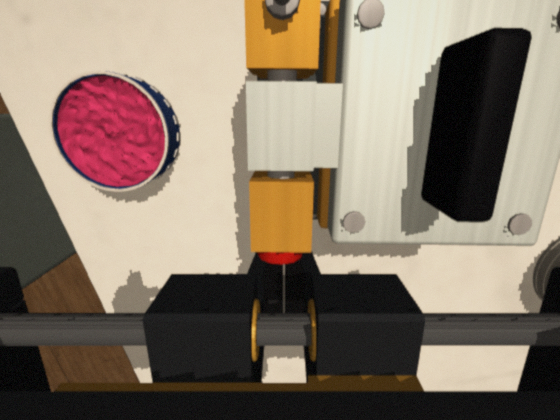

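Call:
apply_moves([
  [0, 0, -0.1],
  [0, 0, -0.2],
  [0, 0, -0.3],
  [0, 0, -0.3],
], yaw=[0, 0, 0, 0], gripper=[0, 0, 0, 0])

```text
clock: 19.75
tool_pos: [0.4953, -0.0496, 0.0758]
eef_rot: [-0.554, -0.438, 0.56, -0.433]
contact_force: [-2.0, -10.2, -0.5]
opening: 0.002
```

Call:
apply_moves([
  [0, 0, -0.3],
  [0, 0, -0.6],
  [0, 0, -0.8],
  [0, 0, -0.8],
  [0, 0, -0.8],
], yaw=[0, 0, 0, 0, 0], gripper=[0, 0, 0, 0, 0])

```text
clock: 20.17
tool_pos: [0.4953, -0.0493, 0.0759]
eef_rot: [-0.553, -0.434, 0.565, -0.433]
contact_force: [-4.0, -19.3, 0.6]
opening: 0.006
```

```bash
python3 st.py 19; python3 - <<'E'
from h import *
save('side','s19')
a=cv2.imread('pics/w19.png')
cv2.imwrite('pics/w19z.png',cv2.resize(a[150:300,200:360],None,fx=5,fy=5,interpolation=cv2.INTER_CUBIC))
E
```

```text
base-frame TCP rel hinge mm 0.4295298174623947 -70.9768384287491 8.915330961655574 tooly ang -0.25139314570289656 [ -3.971  -19.2975   0.6351] 0.006346217641564675
```

View pics/w19z.png

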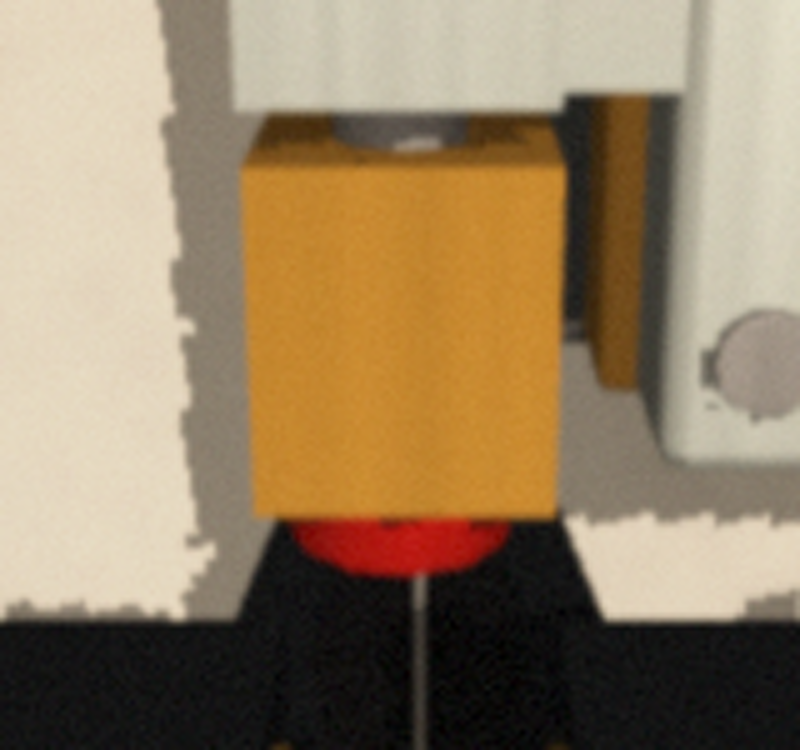

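It doesn't move under 19 N and the head sits against the knuckle, so this is the hard stop. Backing off and checking.

Call:
apply_moves([
  [0, 0, 1],
  [0, 0, 3],
  [-1, 0, 5],
  [-4, 0, 6],
  [-8, 0, 6],
  [-10, 0, 5],
  [-10, 0, 5],
  [-10, 0, 5],
], yaw=[0, 0, 0, 0, 0, 0, 0, 0], gripper=[0, 0, 0, 0, 0, 0, 0, 0])

```text
clock: 20.93
tool_pos: [0.4853, -0.0949, 0.1774]
eef_rot: [-0.553, -0.435, 0.563, -0.434]
contact_force: [-0.3, -1.1, 0.0]
opening: 0.004
```

```bash
python3 st.py 20; python3 - <<'E'
from h import *
save('side','s20');save('top','t20')
a=cv2.imread('pics/s20.png')
cv2.imwrite('pics/s20z.png',cv2.resize(a[185:265,230:310],None,fx=7,fy=7,interpolation=cv2.INTER_CUBIC))
E
```

```text
base-frame TCP rel hinge mm 1.820251250206284 -117.68828123363177 110.37105018219187 tooly ang -0.2481940804614805 [-0.2904 -1.0893  0.0139] 0.0041625586417297035
```

View pics/w20.png

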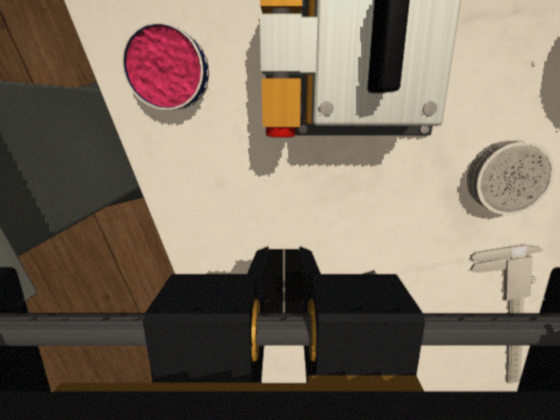

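View pics/s20z.png

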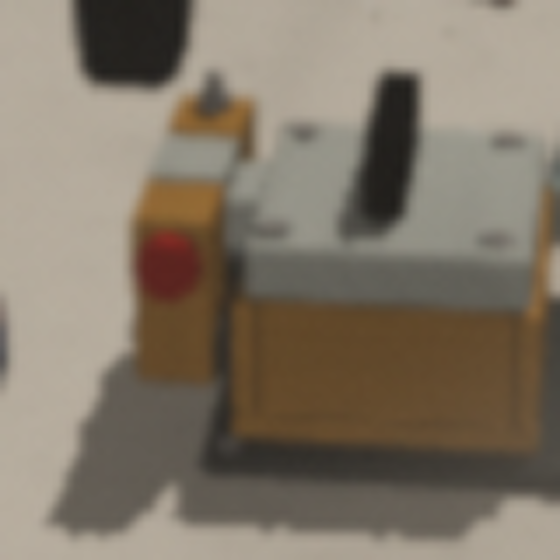

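View pics/t20.png

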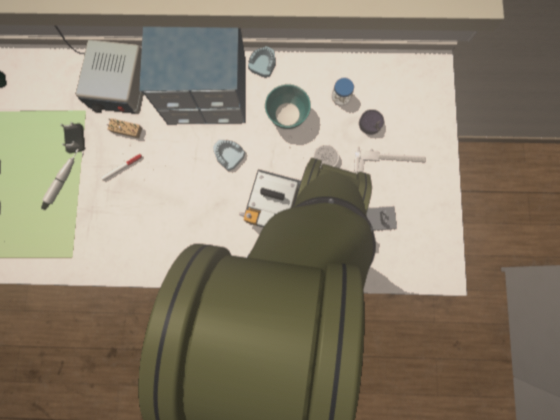

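```bash
python3 - <<'E'
import cv2
a=cv2.imread('pics/w20.png')
cv2.imwrite('pics/w20z.png',cv2.resize(a[70:145,240:330],None,fx=8,fy=8,interpolation=cv2.INTER_CUBIC))
E
```

```text
(no output)
```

View pics/w20z.png

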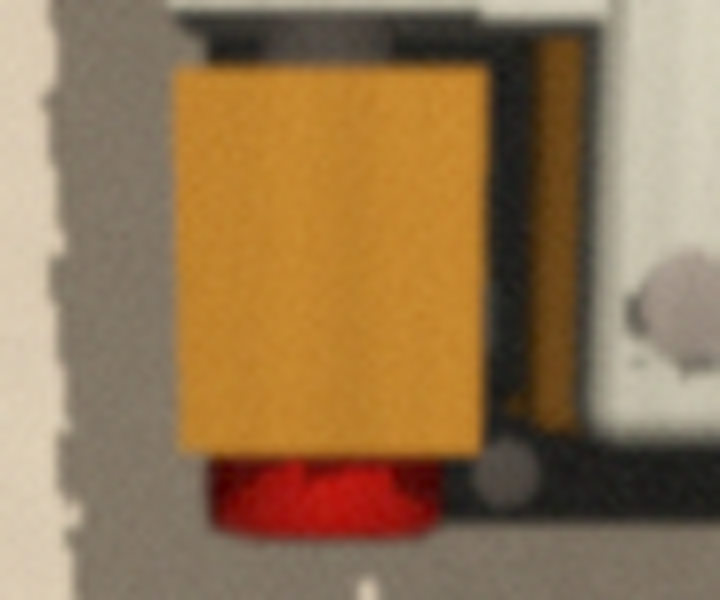

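```bash
python3 -c "
from h import *
s=get_state(); print(s['qd'],s['contact_force']); print(finish_job())"
```

```text
[ 0.0058  0.0091  0.0065 -0.0007 -0.0007  0.0016 -0.0022] [0.4486 0.3007 1.0454]
the job is handed in; nothing more can be done
None
```

The hinge is assembled: the cover lies flat on the base and the pin is pushed fully home through all three knuckles. I handed the job in at about 21 s of the 72 s allowed. `finish_job` reports no verdict, so this rests on my own checks.

- **Cover:** I measured the cover and the base with the wrist camera. The hinge block turned out to be about 2.5 mm farther forward than nominal. After I let go, the cover's knuckle lined up with the base's to within about 0.5 mm, and the last views still showed it flat, between the two knuckles.
- **Pin:** I gripped it near the head and slid it in from the right with almost no force. I then let go and pushed the head with the closed fingers past the plunger. It stopped dead and hardly moved at all under 19 N.
- **Last checks:** The final side and wrist pictures show the red head against the right knuckle, standing out about 6.5 mm by a rough measure (its full thickness is 8 mm). The gripper was clear, and the tins, study model and caliper looked undisturbed.
- **Disagreements:** Wrist-camera readings of the hinge's x varied by about 2 mm between views, and comparing grasps pointed to a camera offset of roughly 1 mm. I allowed for that offset when lining up the pin. The pin's final levelness was judged only by eye.

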